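Rebuild the bench magnifier's lens stack and pin its keeper

ROBOT

A 6-joint arm with a two-finger parallel gripper is mounted at the origin on the work surface. World frame = base frame: x ahead of the robot, y to its left, z up, the work surface at z = 0. Lengths are in m, angles in rad, forces in N, time in s.
With the tool pointing down it reaches from about 0.375 to 0.825 m from the base axis. Payload 5.5 kg.
Tool frame: the origin (TCP) lies midway between the tips of the shut fingers; the grasp point (between the pads) lies env.pinch_z behind it (env.pinch_z is the distance from the TCP to the grasp point, in m); z points along the fingers, y is the line along which they close (so a half turn about z gives the same grasp; the last joint's range is limited). The gripper opens to 85 mm and grips with 20 to 120 N. Pads are 22 mm wide; open, the fingers measure 114 mm over their backs; the gripper's body (76 mm by 85 mm) begins 54 mm behind the grasp point. The pads swing forward as they close: fully open they stand 13 mm farther back than shut.
Start: joints at [1.136, 0.314, -0.047, 1.21, 0, 1.571], TCP at [0.253, 0.544, 0.231] pointing down, gripper open.
Joint ranges: [-2.67, 2.67], [-0.69, 1.73], [-1.03, 1.25], [-2.08, 2.16], [-1.42, 1.45], [-3.14, 3.14]. Speed limits (rad/s): [2.39, 2.39, 3.01, 3.14, 3.14, 3.14].

INTERFACE

Orientations are given as a unit quaternion [x, y, z, w].
In Python, from bench import env gives the robot as it stands. The module is installed in compiled form; this text tells all that it offers.
- The arm moves only by the tool drive_tool, never from a script. Its argument "commands" is a list of rows, each an object of numbers: "fingers": the opening, from 0 (shut) to 1 (fully open); "dx", "dy", "dz": the shift along the tool's x, y, z in mm; "spin": the turn about the tool's z in degrees. A call has 1 to 20 rows; each row shifts and turns the commanded pose from where the row before left it, along the tool's axes as they then stand; what a row does not reach is not made up. A row lasts 1/10 s, in which the tool goes at most 50 mm and 8.59 degrees, less where a joint would pass 70% of its speed; a pose out of reach is approached as far as the arm can. A call is refused whole if a number of a shift passes 50 or a number of a turn 8.59, either way. A call with a gripper value outside its range is refused whole. The fingers move at their own pace and stop on an object; the grip force is fixed at half the most. Time passes only in rows, so rows that do not move let the fingers close. It gives the time, the measured TCP pose, the force, the opening and the grip force at its end, in the units of the state.
- env.sense(): the state, without advancing time (a new reading comes with each control period).
- env.read_camera(name): name is "scene" or "top"; returns (picture, depth): 384x512x3 uint8, red, green, blue; 384x512 float32, m along the optical axis (not along the pixel's ray), 0 where there is no reading.
- env.calibration(name): a dict with "fx", "fy", "cx", "cy" (pixels), "k1" (the pictures are not rectified: a ray, as slopes to the right and down, at radius r is drawn at 1 + k1 r^2 times it, then the intrinsics apply), "R" (3x3) and "t" (3): a world point X has camera coordinates R X + t. Camera axes: x right, y down, z forward; pixel columns grow to the right and rows downward; lengths in m; the calibration is good to about 2 mm. A picture is of the moment at which its call begins. calibration takes no time and is no camera call.
- env.job_done(): hands the job in; it is judged then, once.
Trained networks look in the newest picture that a camera, given by its name, has taken for a name from the list of things; names that differ only in an ending like _2 or _b are one class to them, and where a whole thing is asked for, a point or a joint stands for the part that bears it (a point fixed in the world has none). Each returns a list of dicts, best first, with "conf" (0 to 1); they miss things now and then, are a little off and sometimes report something else, mostly with a low value. They report only what shows in the picture. A call takes as long as a camera call. They do not tell look-alikes from the thing itself.
- env.boxes_of(camera, query): "position" ([row, column] in pixels, amid what is visible of it).
- env.outline_of(camera, query): "mask" (384x512 bool, what is visible of it) and "position" ([row, column] in pixels, amid what is visible of it).
The state is a dict: "t": time; "joint_pos": joint angles; "dq": joint speeds; "joint_torque": joint torques, N m; "position": TCP position; "tool_rot": TCP orientation; "force": force on the tool from outside, world axes, zero at the start; "torque": the same for the moment, N m; "width": finger opening in m; "grip_force": force on a finger pad.
Only numpy, scipy, OpenCV 4.12 (cv2) and the standard library are available. Lean on these libraries where they do the work, as an engineer would, in place of code of your own. Each camera call takes 0.05 s, during which the arm holds its last target. There are 200 camera calls.

TASK

Reassemble the bench magnifier: stack the parts that lie on the bench into the lens barrel, each flat on the one below, from the bottom up in this order: field lens, tall spacer, stop ring, thin spacer, eye lens (spacers or stop ring that are missing today are simply left out). Then swing the keeper bar fully shut over the stack and push the headed pin down through fork and keeper until its head sits on the fork. Leave the other things on the bench where they are.

Things in the scene. Friction and masses are not known exactly. Their poses are not given: they have to be found in the camera images.
- barrel: fixed upright lens barrel on a grey foot plate (188 x 72 mm, 8 mm thick, length along x). Origin on the bench under the bore axis, z up. Its wall, 4 mm thick, is two arcs of 84 degrees at the +x and -x sides; towards +y and -y it is open down to the foot plate (gaps 40 mm wide), so fingers holding a part across y pass down to the floor. Hinge post at x = -60 mm, fork at x = 60 mm
- bore_floor (a point): centre of the bore's floor, 8 mm above the bench, axes as the barrel; parts are stacked from here upwards. The bore is 56 mm across and upright; wall straight to 61 mm above the bench, then a flared mouth (about 61 mm wide) to 68 mm
- fork_hole (a point): centre of the mouth of the hole in the fork's upper plate, 84 mm above the bench. The vertical hole, 11 mm wide, runs through both 26 mm square plates (upper 78-84 mm, lower 62-68 mm above the bench) and, when the keeper is shut, through the keeper's end between them. The plates are joined by an upright at the barrel's x = 73 to 82 mm
- keeper (a joint): hinge of the keeper bar, vertical axis, rad: 0 = shut against its stop (bar along the barrel's +x across the bore's mouth, its holed end inside the fork); grows as it swings open towards the barrel's +y side (counter-clockwise from above), to 2.4. Starts open. Light friction (0.05 N m), stays where it is left
- keeper_hinge (a point): point on the keeper's hinge axis at the bar's mid height (73 mm above the bench); axes as the barrel
- keeper_knob (a point): middle of the black upright knob on the keeper bar, 60 mm from the hinge axis along the bar, 91 mm above the bench. Knob 16 mm across, 26 mm tall (77 to 103 mm above the bench). The aluminium bar is 16 mm wide, 8 mm thick (69 to 77 mm), and reaches 132 mm from the hinge
- field_lens: field lens: flat solid disc in a dark metal cell, 52 mm across, 12 mm thick, with a large pale glass (47 mm) on top. Origin: centre of the underside, z up. Lies on the bench. First (lowest) in the stack
- tall_spacer: tall spacer: aluminium ring, 52 mm across, hole 40 mm, 14 mm tall. Origin: centre of the underside. Second in the stack; may be absent
- stop_ring: stop ring: aluminium ring, 52 mm across, with a small hole of 16 mm, 10 mm tall. Origin: centre of the underside. Third in the stack; may be absent
- thin_spacer: thin spacer: aluminium ring, 52 mm across, hole 40 mm, 10 mm tall. Origin: centre of the underside. Fourth in the stack; may be absent
- eye_lens: eye lens: flat solid disc in a dark metal cell, 52 mm across, 10 mm thick, with a small pale glass (24 mm) in the middle of its top. Origin: centre of the underside. Last (topmost) in the stack
- pin: headed steel pin standing upright, head up, in the pin rest. Head 18 mm across, 16 mm tall; shank 8 mm across, 31 mm long, its lowest 5 mm tapered. Origin: on the axis at the underside of the head, z up towards the head's top
- pin_rest: fixed black block, 36 x 36 x 40 mm tall, with a 12 mm hole down its middle in which the pin waits, the head's underside on the block's top (40 mm above the bench). Origin: centre of the underside
- solder_reel: bystander: reel of solder standing on its flange, 60 mm across, 46 mm tall. Origin: centre of the underside
- flux_jar: bystander: amber jar, 50 mm across, 50 mm tall. Origin: centre of the underside
- driver: bystander: screwdriver lying on the bench, 150 mm long, along its x
- circuit_board: bystander: green circuit board 70 (x) x 50 (y) mm, parts up to 16 mm tall. Origin: centre of the underside
- parts_tray: bystander: grey divided tray 100 (x) x 75 (y) x 30 mm. Origin: centre of the underside
- pliers: bystander: pliers lying along their x, jaws to +x, 140 mm long, 14 mm tall; origin at the joint
There are look-alikes about, which are no part of the job. What is shaped like the thin_spacer but yellow is not meant. Leave any turquoise look-alike of the stop_ring alone.

How it is judged:
On the way, in this order (a step that is already met when the one before it is completed fails the run):
1. the field lens lies flat in the bore, on its floor (horizontal distance between field_lens and bore_floor below 0.004 m and angle between field_lens's own z axis and vertical below 0.06 rad and z of field_lens in the frame of bore_floor between -0.002 and 0.002 m), for 0.2 s.
2. the tall spacer (if there is one) lies flat in the bore, directly on the part below it (horizontal distance between tall_spacer and bore_floor below 0.004 m and angle between tall_spacer's own z axis and vertical below 0.06 rad and z of tall_spacer in the frame of field_lens between 0.01 and 0.014 m), for 0.2 s.
3. the stop ring (if there is one) lies flat in the bore, directly on the part below it (horizontal distance between stop_ring and bore_floor below 0.004 m and angle between stop_ring's own z axis and vertical below 0.06 rad and (z of stop_ring in the frame of field_lens between 0.01 and 0.014 m or z of stop_ring in the frame of tall_spacer between 0.012 and 0.016 m)), for 0.2 s.
4. the thin spacer (if there is one) lies flat in the bore, directly on the part below it (horizontal distance between thin_spacer and bore_floor below 0.004 m and angle between thin_spacer's own z axis and vertical below 0.06 rad and (z of thin_spacer in the frame of field_lens between 0.01 and 0.014 m or z of thin_spacer in the frame of tall_spacer between 0.012 and 0.016 m or z of thin_spacer in the frame of stop_ring between 0.008 and 0.012 m)), for 0.2 s.
5. the eye lens lies flat in the bore, directly on the part below it (horizontal distance between eye_lens and bore_floor below 0.004 m and angle between eye_lens's own z axis and vertical below 0.06 rad and (z of eye_lens in the frame of field_lens between 0.01 and 0.014 m or z of eye_lens in the frame of tall_spacer between 0.012 and 0.016 m or z of eye_lens in the frame of stop_ring between 0.008 and 0.012 m or z of eye_lens in the frame of thin_spacer between 0.008 and 0.012 m)), for 0.2 s.
6. the keeper bar is swung fully shut over the stack (value of joint keeper below 0.04 rad), for 0.2 s.
7. the pin is through fork and keeper, its head down on the fork (horizontal distance between pin and fork_hole below 0.003 m and distance between pin and fork_hole below 0.004 m and angle between pin's own z axis and vertical below 0.12 rad), for 0.2 s.
At the end, for the whole second after the job is handed in: Parts present lie in the bore in order, flat (0.06 rad), within 4 mm of its axis, each on the one below (2 mm); keeper shut (under 0.04 rad); pin in the fork hole, head underside within 4 mm of the fork's top and 3 mm of its axis; all at rest (all of step 1 and all of step 2 and all of step 3 and all of step 4 and all of step 5 and all of step 7 and value of joint keeper below 0.04 rad and linear speed of each of field_lens, tall_spacer, stop_ring, thin_spacer, eye_lens, pin below 0.02 m/s); the robot touches nothing.
It fails at once if a bystander is shoved more than 4 cm from its start (distance of any of solder_reel, flux_jar, driver, circuit_board, parts_tray, pliers from where it was at the start of the episode above 0.04 m).
Of tall_spacer, stop_ring, thin_spacer only 2 to 3 are there at a start; the rules pass over those that are not, and their reading is None.
At some moment in a run one of field_lens, tall_spacer, stop_ring, thin_spacer, eye_lens may be knocked a few centimetres aside while the robot is not near it.
It also fails if it takes over 208 s, if anything falls off the work surface, if the arm or the gripper's body presses on something with over 40 N, if the wrist force passes 120 N, or if a joint passes its speed limit or range.

## Working session

There is one attempt and no reset: what is moved stays moved. The work goes in short steps, Python scripts to look and compute and a tool call to move; the robot and the scene stay as the last step left them, time stands still between calls to the robot, and variables do not carry over. Pictures are saved under pics/ and viewed, at most 14 in all, crops included, and the job is handed in when it is done.

Besides the shell and the picture viewer there is one more tool, called after "Call:" by a JSON object that holds its "method" and its "body", one argument or row to a line. drive_tool: Moves the arm, as the interface text tells. Its arguments: {"type":"object","properties":{"commands":{"type":"array"}},"required":["commands"]}

```bash
mkdir -p pics
python3 - <<'E'
from bench import env
import cv2,numpy as np
s=env.sense(); print({k:np.round(v,3) for k,v in s.items()}, env.pinch_z)
for n in("scene","top"):
    p,d=env.read_camera(n); cv2.imwrite(f"pics/{n}0.png",cv2.resize(p[:,:,::-1],(800,600)))
    c=env.calibration(n); print(n,{k:np.round(v,3).tolist() for k,v in c.items()})
E
```

```text
{'t': np.float64(0.0), 'joint_pos': array([ 1.136,  0.314, -0.048,  1.21 ,  0.   ,  1.571]), 'dq': array([-0.001,  0.   ,  0.   ,  0.   , -0.   , -0.001]), 'joint_torque': array([-0.0000e+00, -5.3959e+01,  3.3975e+01,  1.9000e-02, -0.0000e+00,
       -0.0000e+00]), 'position': array([0.252, 0.544, 0.23 ]), 'tool_rot': array([ 0.216,  0.976, -0.001, -0.   ]), 'force': array([-1.106, -0.665, -1.075]), 'torque': array([-0.026,  0.003, -0.031]), 'grip_force': np.float64(0.0), 'width': np.float64(0.085)} 0.0187
scene {'fx': 412.737, 'fy': 412.737, 'cx': 252.283, 'cy': 194.176, 'k1': -0.009, 'R': [[0.474, 0.88, 0.014], [0.607, -0.316, -0.729], [-0.637, 0.354, -0.684]], 't': [-0.245, -0.256, 1.393]}
top {'fx': 410.351, 'fy': 410.351, 'cx': 248.312, 'cy': 194.771, 'k1': -0.023, 'R': [[0.012, -1.0, 0.007], [-0.997, -0.012, -0.074], [0.074, -0.006, -0.997]], 't': [0.012, 0.555, 1.176]}
```

View pics/top0.png

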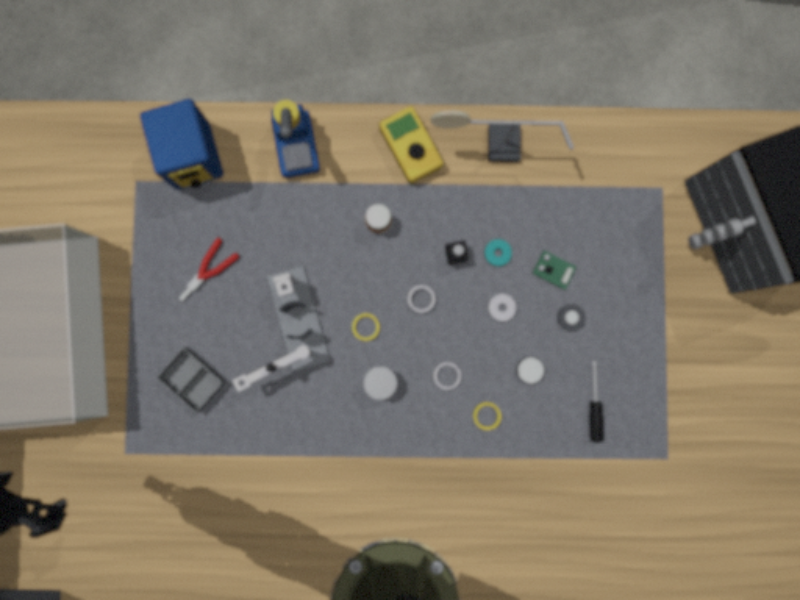

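View pics/scene0.png

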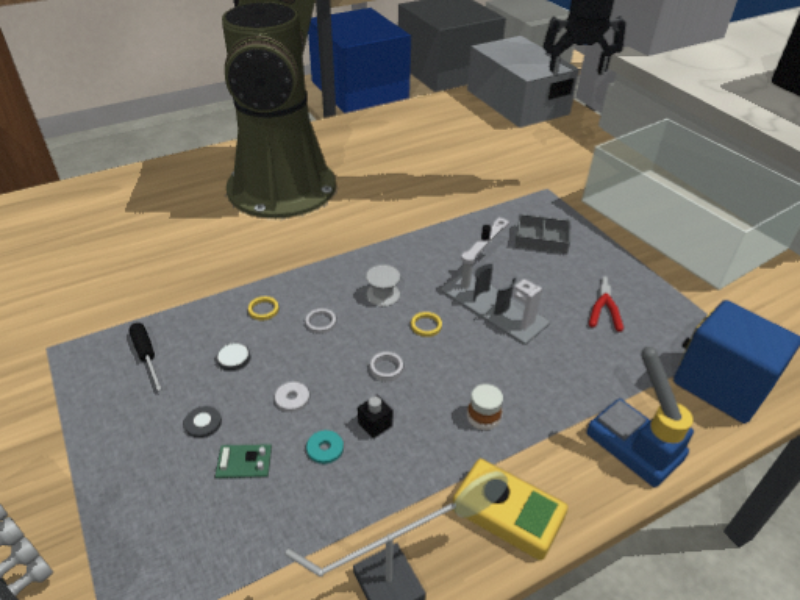

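The top view shows the barrel at (298,318), fork at (287,285), field lens at (530,370), eye lens at (571,317) and stop ring at (502,307). Two aluminium rings lie at (421,298) and (447,375), and the pin is at (457,252). The yellow and turquoise rings are look-alikes.

```bash
cat > h.py <<'E'
from bench import env
import cv2,numpy as np
def cloud(n,d):
    c=env.calibration(n); v,u=np.mgrid[:384,:512].astype(float)
    x=(u-c["cx"])/c["fx"]; y=(v-c["cy"])/c["fy"]; a,b=x.copy(),y.copy()
    for _ in range(5):
        f=1+c["k1"]*(a*a+b*b); a,b=x/f,y/f
    P=np.stack([a*d,b*d,d],-1)
    W=(P-np.array(c["t"]))@np.array(c["R"]); W[d==0]=np.nan
    return W
def pix(n,X):
    c=env.calibration(n); q=np.array(c["R"])@X+np.array(c["t"]); s=q[:2]/q[2]; s=s*(1+c["k1"]*(s@s))
    return s[0]*c["fx"]+c["cx"],s[1]*c["fy"]+c["cy"]
def ray(n,u,v,z):
    c=env.calibration(n); x=(u-c["cx"])/c["fx"]; y=(v-c["cy"])/c["fy"]; a,b=x,y
    for _ in range(5):
        f=1+c["k1"]*(a*a+b*b); a,b=x/f,y/f
    R=np.array(c["R"]); d=R.T@np.array([a,b,1]); o=-R.T@np.array(c["t"])
    return o+d*(z-o[2])/d[2]
E
python3 - <<'E'
from h import *
for n in("top","scene"):
    p,d=env.read_camera(n); W=cloud(n,d)
    print(n,"bench z",np.nanmedian(W[240:270,350:380] if n=="top" else W[290:300,200:230],axis=(0,1)))
    for q,z in [("field_lens",.012),("tall_spacer",.014),("stop_ring",.01),("thin_spacer",.01),("eye_lens",.01),("pin",.056),("pin_rest",.04),("barrel",.0),("keeper_knob",.103),("keeper",.077)]:
        for r in env.outline_of(n,q)[:4]:
            m=r["mask"]; w=W[m]; w=w[~np.isnan(w[:,2])]
            v,u=np.nonzero(m)
            (cx,cy),rad=cv2.minEnclosingCircle(np.stack([u,v],1).astype(np.float32))
            print(q,round(r["conf"],2),m.sum(),"px",np.round(np.array(r["position"])[::-1]*1.5625),"circ",np.round(ray(n,cx,cy,z)[:2],4),"cen",np.round(ray(n,u.mean(),v.mean(),z)[:2],4),"zq",np.round(np.percentile(w[:,2],[10,50,75,90]),4),p[m].mean(0).round())
E
```

```text
top bench z [ 0.38324236 -0.32585388  0.00081978]
field_lens 0.59 270 px [532. 372.] circ [ 0.4373 -0.2481] cen [ 0.4372 -0.2486] zq [0.0082 0.0121 0.0138 0.0156] [161. 164. 164.]
field_lens 0.55 241 px [380. 225.] circ [0.7196 0.0394] cen [0.719  0.0406] zq [0.021  0.0493 0.0515 0.053 ] [157. 156. 154.]
field_lens 0.48 993 px [191. 376.] circ [0.4128 0.3851] cen [0.4124 0.386 ] zq [0.0006 0.0049 0.0163 0.0282] [92. 94. 96.]
field_lens 0.33 166 px [458. 252.] circ [ 0.6574 -0.1103] cen [ 0.6562 -0.1091] zq [0.0179 0.0398 0.0417 0.0444] [57. 57. 60.]
stop_ring 0.61 215 px [499. 303.] circ [ 0.5544 -0.1952] cen [ 0.5544 -0.1943] zq [0.0062 0.0098 0.0115 0.0132] [166. 165. 169.]
stop_ring 0.58 201 px [496. 248.] circ [ 0.6585 -0.1882] cen [ 0.6589 -0.1885] zq [0.0071 0.0101 0.0116 0.0131] [ 65. 139. 139.]
stop_ring 0.58 353 px [271. 365.] circ [0.4367 0.2352] cen [0.436  0.2351] zq [0.0693 0.077  0.0792 0.0821] [155. 155. 157.]
thin_spacer 0.7 28 px [479. 423.] circ [ 0.349  -0.1688] cen [ 0.3439 -0.1646] zq [0.007  0.0098 0.0108 0.0126] [155. 147.  86.]
pin 0.65 1775 px [298. 327.] cir
[... 2485 characters left out ...]
[0.5029 0.2153] zq [0.0038 0.009  0.0619 0.0761] [105. 108. 110.]
keeper_knob 0.55 283 px [234. 355.] circ [ 0.5302 -0.2638] cen [ 0.5303 -0.2638] zq [0.005  0.0097 0.0109 0.0117] [171. 178. 176.]
keeper_knob 0.53 286 px [481. 238.] circ [0.4713 0.1957] cen [0.4694 0.195 ] zq [0.0699 0.075  0.0772 0.091 ] [138. 138. 140.]
keeper_knob 0.45 333 px [608. 309.] circ [0.6925 0.2761] cen [0.6921 0.2673] zq [0.0002 0.0102 0.0121 0.0133] [142.  67.  66.]
keeper_knob 0.2 2233 px [495. 294.] circ [0.5757 0.163 ] cen [0.5896 0.1387] zq [0.002  0.0082 0.06   0.0759] [105. 108. 110.]
keeper 0.25 2046 px [495. 298.] circ [0.5519 0.1832] cen [0.5694 0.1572] zq [0.0044 0.0102 0.0625 0.0761] [105. 108. 110.]
```

Run:
```python
from h import *
Ds=[];
for i in range(5):
    p,d=env.read_camera("top"); Ds.append(d)
d=np.median(Ds,0); W=cloud("top",d)
np.save("W0.npy",W); 
A={"field":(.437,-.248,.012),"tall":(.574,-.046,.014),"stop":(.555,-.195,.01),"thin":(.431,-.092,.01),"eye":(.54,-.328,.01),"restpin":(.66,-.11,.04)}
g=p.astype(float)
for k,(x,y,h) in A.items():
    near=np.hypot(W[...,0]-x,W[...,1]-y)<.045
    m=near&(W[...,2]>.6*h)
    print(k,m.sum(),"depth",np.round(W[m].mean(0),4),"p75z",np.percentile(W[m][:,2],75).round(4),end=" ")
    # image segmentation by distance from mat colour
    u0,v0=[int(round(t)) for t in pix("top",np.array([x,y,h]))]
    roi=g[v0-13:v0+14,u0-13:u0+14]; bg=np.median(roi.reshape(-1,3),0)
    mm=(np.abs(roi-np.median(g[230:280,330:420].reshape(-1,3),0)).max(2)>25)
    n,l,st,ce=cv2.connectedComponentsWithStats(mm.astype(np.uint8)); i=1+np.argmax(st[1:,4])
    c=cv2.findContours((l==i).astype(np.uint8),0,2)[0][0]; (a,b),r=cv2.minEnclosingCircle(c)
    print("img",np.round(ray("top",u0-13+a,v0-13+b,h)[:2],4),st[i],round(r,1))
m=(W[...,2]>.0045)&(W[...,2]<.0125)&(np.hypot(W[...,0]-.51,W[...,1]-.2)<.125)&(np.abs(W[...,0]-.51)<.11)
n,l,st,ce=cv2.connectedComponentsWithStats(cv2.morphologyEx(m.astype(np.uint8),2,np.ones((2,2)))); i=1+np.argmax(st[1:,4])
q=W[l==i][:,:2].astype(np.float32); print("foot",cv2.minAreaRect(q*1000),st[i])
def pts(z0,z1,c,r):
    m=(W[...,2]>z0)&(W[...,2]<z1)&(np.hypot(W[...,0]-c[0],W[...,1]-c[1])<r); return W[m]
f=pts(.076,.095,(.57,.215),.05); print("fork",len(f),f.mean(0),cv2.minAreaRect((f[:,:2]*1000).astype(np.float32)))
f=pts(.055,.11,(.435,.23),.1); print("bar",len(f),cv2.minAreaRect((f[:,:2]*1000).astype(np.float32)))
f=pts(.09,.11,(.435,.23),.1); print("knob",len(f),f.mean(0))
f=pts(.055,.073,(.51,.2),.05); print("wall",len(f),f.mean(0))
z=W[...,2][145:260,80:215]; v=(np.clip(np.nan_to_num(z),0,.11)/.11*255).astype(np.uint8)
a=cv2.resize(cv2.applyColorMap(v,cv2.COLORMAP_JET),None,fx=3.4,fy=3.4,interpolation=0); b=cv2.resize(p[145:260,80:215,::-1],None,fx=3.4,fy=3.4,interpolation=0)
cv2.imwrite("pics/b.png",np.vstack([a,b])[:,:800][:,:] if 0 else cv2.resize(np.hstack([a,b]),(800,340)))
```

```text
field 252 depth [ 0.4367 -0.2491  0.0124] p75z 0.0134 img [ 0.4357 -0.2482] [  6   6  16  17 215] 8.3
tall 104 depth [ 0.5678 -0.0431  0.0135] p75z 0.0147 img [ 0.568  -0.0425] [  4   6  18  18 115] 8.9
stop 215 depth [ 0.5541 -0.1961  0.0099] p75z 0.011 img [ 0.5537 -0.196 ] [  5   5  17  18 234] 8.9
thin 101 depth [ 0.4243 -0.0927  0.0096] p75z 0.0107 img [ 0.4239 -0.0919] [  4   7  18  18 112] 9.0
eye 242 depth [ 0.5373 -0.328   0.0102] p75z 0.011 img [ 0.5355 -0.327 ] [  4   7  17  17 133] 9.0
restpin 170 depth [ 0.6546 -0.107   0.0426] p75z 0.0422 img [ 0.6484 -0.1119] [  5   8  19  18 251] 11.1
foot ((525.9474487304688, 185.633056640625), (187.84912109375, 71.78343200683594), 16.953336715698242) [ 172  174   40   64 1167]
fork 116 [0.58530368 0.20536783 0.08385719] ((584.2747802734375, 205.56442260742188), (34.21806335449219, 29.432464599609375), 14.557549476623535)
bar 370 ((454.31591796875, 222.52569580078125), (50.697689056396484, 158.94471740722656), 27.241609573364258)
knob 32 [0.43846006 0.22204844 0.10160721]
wall 88 [0.52560219 0.18894447 0.0657223 ]
```

View pics/b.png

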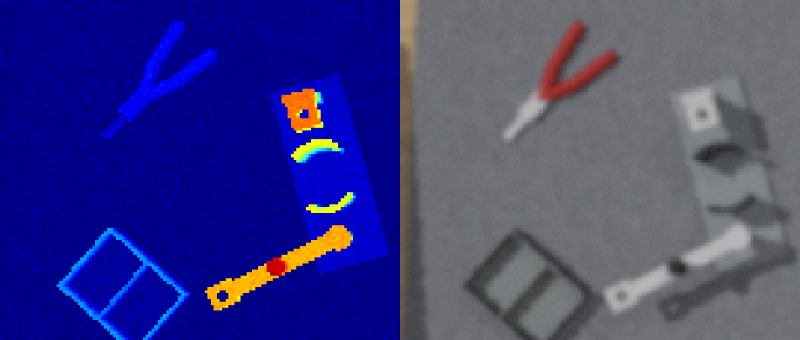

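Heights show the ring at (421,298) is the tall spacer and the one at (447,375) the thin one. The barrel is at (0.526, 0.186) with a yaw of 17°. I'll turn the tool to the barrel's axes first.

Call:
{"method": "drive_tool", "body": {
  "commands": [
    {"fingers":1,"spin":-8.4},
    {"fingers":1,"spin":-8.4},
    {"fingers":1,"spin":-8.4},
    {"fingers":1,"spin":-8.4},
    {"fingers":1,"spin":-8.4},
    {"fingers":1},
    {"fingers":1}
  ]
}}

```text
validation failed for argument at $.co...
```

```bash
cat >> h.py <<'E'
from scipy.spatial.transform import Rotation as Ro
YAW=np.deg2rad(16.95)
def go(*pts):
    s=env.sense(); p=np.array(s["position"]); R=Ro.from_quat(s["tool_rot"]).as_matrix()
    print("t",s["t"],"pos",p.round(4),"q6",round(s["joint_pos"][5],2),"yaw y",np.degrees(np.arctan2(R[1,1],R[0,1])).round(1),"tilt",R[2].round(3))
    for q in pts:
        d=R.T@(np.array(q)-p)*1000; print(q,"dx dy dz",d.round(1)); p=np.array(q)
E
python3 - <<'E'
from h import *
go((.526,.1856,.2),(.437,-.2487,.1),(.437,-.2487,.0),(.437,-.2487,.15),(.526,.1856,.15),(.526,.1856,.008))
W=np.load("W0.npy")
# bore fit from wall rims
m=(W[...,2]>.060)&(W[...,2]<.072)&(np.hypot(W[...,0]-.526,W[...,1]-.1856)<.042); q=W[m]
from scipy.optimize import least_squares
r=least_squares(lambda v:np.hypot(q[:,0]-v[0],q[:,1]-v[1])-v[2],[.526,.1856,.03],loss="soft_l1",f_scale=.002); print("bore",r.x,len(q))
E
```

```text
t 1.45 pos [0.2527 0.5442 0.2313] q6 1.57 yaw y 65.1 tilt [ 0.  0. -1.]
(0.526, 0.1856, 0.2) dx dy dz [-398.9 -210.1   31.3]
(0.437, -0.2487, 0.1) dx dy dz [-102.2 -431.4  100. ]
(0.437, -0.2487, 0.0) dx dy dz [ -0.  -0. 100.]
(0.437, -0.2487, 0.15) dx dy dz [   0.    0. -150.]
(0.526, 0.1856, 0.15) dx dy dz [102.2 431.4   0. ]
(0.526, 0.1856, 0.008) dx dy dz [ -0.  -0. 142.]
bore [0.52289052 0.18700681 0.03176757] 85
```

Call:
{"method": "drive_tool", "body": {
  "commands": [
    {"fingers":1,"dx":0,"dy":0,"dz":0,"spin":-8.4},
    {"fingers":1,"dx":0,"dy":0,"dz":0,"spin":-8.4},
    {"fingers":1,"dx":0,"dy":0,"dz":0,"spin":-8.4},
    {"fingers":1,"dx":0,"dy":0,"dz":0,"spin":-8.4},
    {"fingers":1,"dx":0,"dy":0,"dz":0,"spin":-8.4},
    {"fingers":1,"dx":0,"dy":0,"dz":0,"spin":0}
  ]
}}

```text
t: 2.05
position: [0.2527, 0.5442, 0.2313]
tool_rot: [-0.149, 0.989, 0.0, 0.0]
force: [0.6, -0.5, 0.3]
width: 0.0855
grip_force: 0.0
```

Run:
```python
from h import *
go((.526,.1856,.2),(.437,-.2487,.1),(.437,-.2487,.0),(.437,-.2487,.15),(.526,.1856,.15),(.526,.1856,.008))
W=np.load("W0.npy"); s=W[176:196,172:194,2]*1000; print(np.nan_to_num(s).astype(int))
p,d=env.read_camera("top"); print(p[176:196,172:194].mean(2).astype(int))
for o in [(.526,.1856),(.523,.187)]:
    f=np.array([o[0]+.06*np.cos(YAW),o[1]+.06*np.sin(YAW),.084]); print("fork pix",f,pix("top",f))
```

```text
t 2.05 pos [0.2527 0.5442 0.2313] q6 0.84 yaw y 107.1 tilt [-0.  0. -1.]
(0.526, 0.1856, 0.2) dx dy dz [-155.7 -423.1   31.3]
(0.437, -0.2487, 0.1) dx dy dz [ 212.8 -388.9  100. ]
(0.437, -0.2487, 0.0) dx dy dz [  0.  -0. 100.]
(0.437, -0.2487, 0.15) dx dy dz [  -0.    0. -150.]
(0.526, 0.1856, 0.15) dx dy dz [-212.8  388.9    0. ]
(0.526, 0.1856, 0.008) dx dy dz [  0.  -0. 142.]
[[ 6  7  7  7  9  6 84 81 83 83 83 85 81 85 66 40  9  7  6 11  8  7]
 [ 7  7  8 86 84 83 85 84 84 84 85 86 83 81 71 46 18  6  6  7  8  8]
 [10  6  8 83 84 84 84 82 84 84 84 83 84 83 59 54 27  9  7  7  5  6]
 [ 8  8  7 83 84 84 82 83 82 81 83 84 83 85 68 36 31  7  7  9  9  7]
 [ 5  7 10  5 82 84 85 83 83 84 82 82 85 83 67 15 11 10  8  6  9  8]
 [ 5  7  6  8  7 82 83 81 85 84 84 83 85 84 80  7  7  7  7  8  6  8]
 [ 8  8  7  9  9 85 83 83 81 67  9  6 83 84 83 63  7 10  7  4  7  7]
 [ 0  8  7  8  7 84 83 81 66  8 10  9 85 82 84 66  8 10 10  8  8  7]
 [ 2  6  8  9  8 83 83 83 78  9  8  8 86 83 85 68  8  8  8  6  8  7]
 [ 2  6  6  9  7  8 84 82 84 82 83 84 85 82 82 82  8  7  6  7  9 10]
 [ 0  1  6  9  8 10 81 85 8
[... 2042 characters left out ...]
112  97  89  87]
 [109 108 114 122 128 128 130 130 131 134 134 131 129 130 127 127 122 120
  109  94  87  88]
 [106 104 113 120 128 128 129 130 132 129 132 127 121 114 111 107 105 101
   95  87  79  81]
 [106 107 107 118 124 125 128 129 126 125 121 110 100  91  88  77  75  75
   71  73  69  75]
 [107 106 106 115 124 127 125 124 120 112 100  84  70  67  62  55  54  52
   56  52  59  61]
 [107 103 108 113 125 129 123 113 102  88  72  57  52  45  49  47  51  46
   50  56  53  53]]
fork pix [0.58339357 0.20309222 0.084     ] (np.float64(181.96089125145699), np.float64(181.91372413686742))
fork pix [0.58039357 0.20449222 0.084     ] (np.float64(181.42869406707223), np.float64(182.98669657110696))
```

Run:
```python
from h import *
from scipy.optimize import minimize,least_squares
Ds=[]
for i in range(4):
    p,d=env.read_camera("scene"); Ds.append(d)
S=cloud("scene",np.median(Ds,0)); T=np.load("W0.npy")
for n,W in(("top",T),("scene",S)):
    X=W.reshape(-1,3); X=X[~np.isnan(X[:,0])]; X=X[np.hypot(X[:,0]-.525,X[:,1]-.186)<.15]
    zb=np.median(X[X[:,2]<.0035][:,2]) 
    lo=X[(X[:,2]>zb-.003)&(X[:,2]<zb+.003)]; hi=X[(X[:,2]>zb+.0055)&(X[:,2]<zb+.0105)]
    def cost(v):
        c,s=np.cos(v[2]),np.sin(v[2])
        def sd(P):
            x=(P[:,0]-v[0])*c+(P[:,1]-v[1])*s; y=-(P[:,0]-v[0])*s+(P[:,1]-v[1])*c
            return np.maximum(np.abs(x)-.094,np.abs(y)-.036)
        return np.clip(-sd(lo),0,.006).sum()+np.clip(sd(hi),0,.006).sum()
    r=min((minimize(cost,[.525+a,.186+b,.296],method="Nelder-Mead",options=dict(initial_simplex=np.array([.525+a,.186+b,.296])+np.array([[0,0,0],[.004,0,0],[0,.004,0],[0,0,.05]]))) for a in(-.003,.003) for b in(-.003,.003)),key=lambda r:r.fun)
    o=r.x; print(n,"zb",zb,"foot",o.round(4),r.fun,len(lo),len(hi))
    # fork top
    c,s=np.cos(o[2]),np.sin(o[2])
    x=(X[:,0]-o[0])*c+(X[:,1]-o[1])*s; y=-(X[:,0]-o[0])*s+(X[:,1]-o[1])*c
    k=(X[:,2]>zb+.081)&(X[:,2]<zb+.088)&(x>.03)
    print(" forktop x",np.percentile(x[k],[2,98]).round(4),"y",np.percentile(y[k],[2,98]).round(4),k.sum(), "z",np.median(X[k,2]))
    for sx in(1,-1):
        k=(X[:,2]>zb+.0665)&(X[:,2]<zb+.0695)&(np.abs(x)<.042)&(sx*x>.015)
        print(" rim",sx,np.round([x[k].min(),x[k].max(),y[k].mean()],4),k.sum())
print("tall etc")
```

```text
top zb 0.000927344077197551 foot [0.529  0.1887 0.2931] 0.5045702734171265 6107 1165
 forktop x [0.0415 0.0743] y [-0.0129  0.0129] 105 z 0.08408647100461819
 rim 1 [ 0.0171  0.0412 -0.0016] 18
 rim -1 [-0.0405 -0.0316  0.003 ] 15
scene zb -0.0010788011653859128 foot [0.5277 0.1897 0.2896] 0.6901498347093402 4662 1013
 forktop x [0.0425 0.0757] y [-0.0148  0.0123] 101 z 0.0822098002261333
 rim 1 [ 0.0185  0.0285 -0.0025] 16
 rim -1 [-0.0374 -0.0304 -0.0023] 10
tall etc
```

The fork and rim in both cameras put the bore axis at about (0.5228, 0.187). Next I move above the field lens.

Call:
{"method": "drive_tool", "body": {
  "commands": [
    {"fingers":1,"dx":-15,"dy":-42,"dz":3,"spin":0},
    {"fingers":1,"dx":-15,"dy":-42,"dz":3,"spin":0},
    {"fingers":1,"dx":-15,"dy":-42,"dz":3,"spin":0},
    {"fingers":1,"dx":-15,"dy":-42,"dz":3,"spin":0},
    {"fingers":1,"dx":-15,"dy":-42,"dz":3,"spin":0},
    {"fingers":1,"dx":-15,"dy":-42,"dz":3,"spin":0},
    {"fingers":1,"dx":-15,"dy":-42,"dz":3,"spin":0},
    {"fingers":1,"dx":-15,"dy":-42,"dz":3,"spin":0},
    {"fingers":1,"dx":-15,"dy":-42,"dz":3,"spin":0},
    {"fingers":1,"dx":-15,"dy":-42,"dz":3,"spin":0},
    {"fingers":1,"dx":21,"dy":-39,"dz":5,"spin":0},
    {"fingers":1,"dx":21,"dy":-39,"dz":5,"spin":0},
    {"fingers":1,"dx":21,"dy":-39,"dz":5,"spin":0},
    {"fingers":1,"dx":21,"dy":-39,"dz":5,"spin":0},
    {"fingers":1,"dx":21,"dy":-39,"dz":5,"spin":0},
    {"fingers":1,"dx":21,"dy":-39,"dz":5,"spin":0},
    {"fingers":1,"dx":21,"dy":-39,"dz":5,"spin":0},
    {"fingers":1,"dx":21,"dy":-39,"dz":5,"spin":0},
    {"fingers":1,"dx":21,"dy":-39,"dz":5,"spin":0},
    {"fingers":1,"dx":21,"dy":-39,"dz":5,"spin":0}
  ]
}}

```text
t: 4.3
position: [0.4329, -0.2495, 0.1514]
tool_rot: [-0.148, 0.989, -0.0, 0.0]
force: [-0.1, -0.1, 0.0]
width: 0.0856
grip_force: 0.0
```

Run:
```python
from h import *
go((.4368,-.2487,.08),(.4368,-.2487,0.0))
```

```text
t 4.3 pos [ 0.4329 -0.2495  0.1514] q6 -0.82 yaw y 107.0 tilt [-0.001 -0.001 -1.   ]
(0.4368, -0.2487, 0.08) dx dy dz [-3.9 -0.3 71.4]
(0.4368, -0.2487, 0.0) dx dy dz [ 0.1  0.  80. ]
```

Call:
{"method": "drive_tool", "body": {
  "commands": [
    {"fingers":1,"dx":-4,"dy":0,"dz":40,"spin":0},
    {"fingers":1,"dx":0,"dy":0,"dz":40,"spin":0},
    {"fingers":1,"dx":0,"dy":0,"dz":40,"spin":0},
    {"fingers":1,"dx":0,"dy":0,"dz":15,"spin":0},
    {"fingers":1,"dx":0,"dy":0,"dz":12,"spin":0},
    {"fingers":1,"dx":0,"dy":0,"dz":0,"spin":0},
    {"fingers":1,"dx":0,"dy":0,"dz":0,"spin":0}
  ]
}}

```text
t: 5.0
position: [0.4379, -0.2469, 0.005]
tool_rot: [-0.148, 0.989, -0.0, 0.0]
force: [0.5, -0.2, -0.4]
width: 0.0853
grip_force: 0.0
```

Run:
```python
from h import *
go((.4368,-.2487,0.0))
p,d=env.read_camera("scene"); u,v=pix("scene",np.array([.437,-.249,.01])); u,v=int(u),int(v)
cv2.imwrite("pics/c1.png",cv2.resize(p[v-50:v+40,u-60:u+60,::-1],None,fx=6,fy=6))
```

```text
t 5.0 pos [ 0.4379 -0.2469  0.005 ] q6 -0.81 yaw y 107.1 tilt [-0.001 -0.001 -1.   ]
(0.4368, -0.2487, 0.0) dx dy dz [ 1.6 -1.4  5. ]
```

View pics/c1.png

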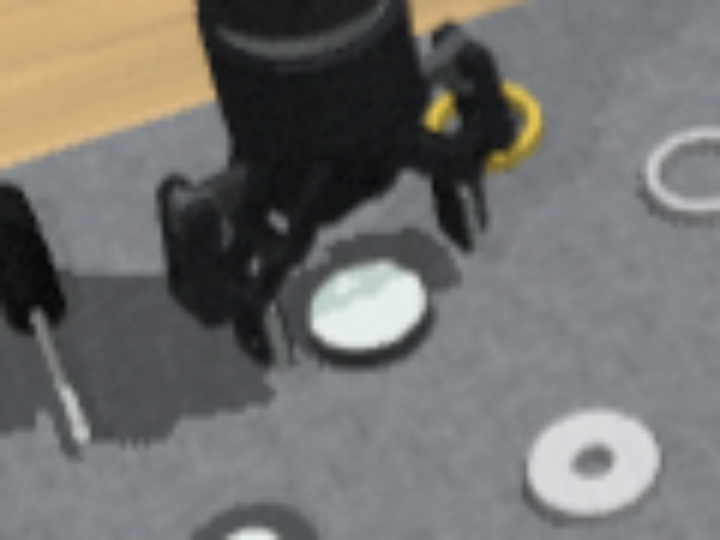

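The fingers straddle the field lens, which is at the centre (365,310) between tips at (258,350) and (465,240). I'll lower to the bench and close.

Call:
{"method": "drive_tool", "body": {
  "commands": [
    {"fingers":1,"dx":1.5,"dy":-1.5,"dz":5,"spin":0},
    {"fingers":0,"dx":0,"dy":0,"dz":0,"spin":0},
    {"fingers":0,"dx":0,"dy":0,"dz":0,"spin":0},
    {"fingers":0,"dx":0,"dy":0,"dz":0,"spin":0},
    {"fingers":0,"dx":0,"dy":0,"dz":0,"spin":0},
    {"fingers":0,"dx":0,"dy":0,"dz":0,"spin":0},
    {"fingers":0,"dx":0,"dy":0,"dz":0,"spin":0},
    {"fingers":0,"dx":0,"dy":0,"dz":0,"spin":0}
  ]
}}

```text
t: 5.85
position: [0.4365, -0.2486, 0.0002]
tool_rot: [-0.149, 0.989, -0.0, 0.0]
force: [-1.6, 0.1, 8.4]
width: 0.0496
grip_force: 60.5
```

Call:
{"method": "drive_tool", "body": {
  "commands": [
    {"fingers":0,"dx":0,"dy":0,"dz":-20,"spin":0},
    {"fingers":0,"dx":0,"dy":0,"dz":-45,"spin":0},
    {"fingers":0,"dx":0,"dy":0,"dz":-45,"spin":0},
    {"fingers":0,"dx":0,"dy":0,"dz":-30,"spin":0},
    {"fingers":0,"dx":-21,"dy":39,"dz":0,"spin":0},
    {"fingers":0,"dx":-21,"dy":39,"dz":0,"spin":0},
    {"fingers":0,"dx":-21,"dy":39,"dz":0,"spin":0},
    {"fingers":0,"dx":-21,"dy":39,"dz":0,"spin":0},
    {"fingers":0,"dx":-21,"dy":39,"dz":0,"spin":0},
    {"fingers":0,"dx":-21,"dy":39,"dz":0,"spin":0},
    {"fingers":0,"dx":-21,"dy":39,"dz":0,"spin":0},
    {"fingers":0,"dx":-21,"dy":39,"dz":0,"spin":0},
    {"fingers":0,"dx":-21,"dy":39,"dz":0,"spin":0},
    {"fingers":0,"dx":-21,"dy":40,"dz":0,"spin":0},
    {"fingers":0,"dx":0,"dy":0,"dz":0,"spin":0},
    {"fingers":0,"dx":0,"dy":0,"dz":0,"spin":0}
  ]
}}

```text
t: 7.45
position: [0.5217, 0.1879, 0.139]
tool_rot: [-0.15, 0.989, -0.0, -0.0]
force: [0.3, -0.0, -0.0]
width: 0.0492
grip_force: 62.5
```

Run:
```python
from h import *
go((.5228,.187,.12),(.5228,.187,0.08))
print(env.sense()["width"])
p,d=env.read_camera("scene"); u,v=pix("scene",np.array([.523,.187,.08])); u,v=int(u),int(v)
cv2.imwrite("pics/c2.png",cv2.resize(p[v-50:v+50,u-60:u+60,::-1],None,fx=6,fy=6))
```

```text
t 7.45 pos [0.5217 0.1879 0.139 ] q6 0.05 yaw y 107.2 tilt [ 0.001 -0.    -1.   ]
(0.5228, 0.187, 0.12) dx dy dz [-0.8 -1.2 19. ]
(0.5228, 0.187, 0.08) dx dy dz [-0.  0. 40.]
0.04918190300441158
```

View pics/c2.png

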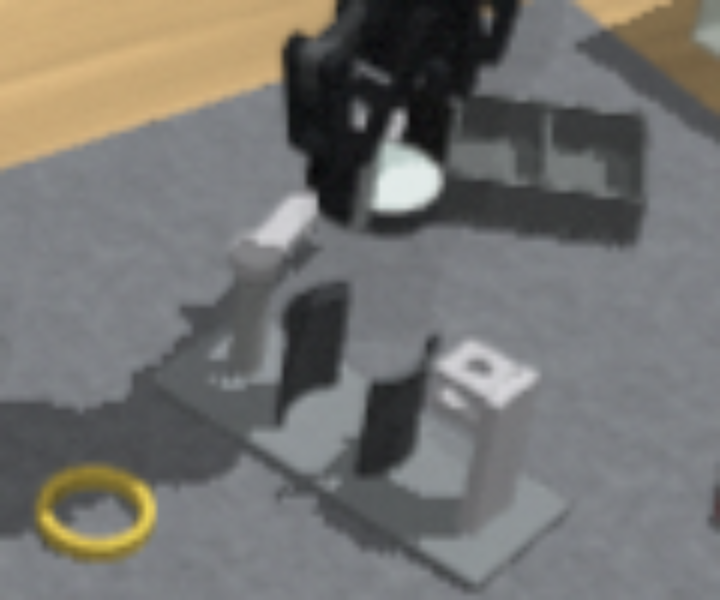

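The lens is held level above the bore. I'll lower it to the mouth.

Call:
{"method": "drive_tool", "body": {
  "commands": [
    {"fingers":0,"dx":-1,"dy":-1,"dz":30,"spin":0},
    {"fingers":0,"dx":0,"dy":0,"dz":30,"spin":0},
    {"fingers":0,"dx":0,"dy":0,"dz":10,"spin":0},
    {"fingers":0,"dx":0,"dy":0,"dz":10,"spin":0},
    {"fingers":0,"dx":0,"dy":0,"dz":7,"spin":0},
    {"fingers":0,"dx":0,"dy":0,"dz":0,"spin":0}
  ]
}}

```text
t: 8.1
position: [0.5242, 0.1861, 0.0527]
tool_rot: [-0.148, 0.989, 0.0, 0.001]
force: [1.5, 0.5, -0.6]
width: 0.0492
grip_force: 65.7
```

Call:
{"method": "drive_tool", "body": {
  "commands": [
    {"fingers":0,"dx":1,"dy":1,"dz":10,"spin":0},
    {"fingers":0,"dx":0,"dy":0,"dz":12,"spin":0},
    {"fingers":0,"dx":0,"dy":0,"dz":10,"spin":0},
    {"fingers":0,"dx":0,"dy":0,"dz":6,"spin":0},
    {"fingers":0,"dx":0,"dy":0,"dz":5,"spin":0},
    {"fingers":0,"dx":0,"dy":0,"dz":0,"spin":0}
  ]
}}

```text
t: 8.7
position: [0.5226, 0.1874, 0.009]
tool_rot: [-0.149, 0.989, 0.0, 0.0]
force: [2.8, 1.3, 0.8]
width: 0.0495
grip_force: 65.8
```

Call:
{"method": "drive_tool", "body": {
  "commands": [
    {"fingers":0,"dx":0,"dy":0,"dz":1,"spin":0},
    {"fingers":0,"dx":0,"dy":0,"dz":0,"spin":0},
    {"fingers":1,"dx":0,"dy":0,"dz":0,"spin":0},
    {"fingers":1,"dx":0,"dy":0,"dz":0,"spin":0},
    {"fingers":1,"dx":0,"dy":0,"dz":0,"spin":0},
    {"fingers":1,"dx":0,"dy":0,"dz":0,"spin":0},
    {"fingers":1,"dx":0,"dy":0,"dz":0,"spin":0},
    {"fingers":1,"dx":0,"dy":0,"dz":-20,"spin":0},
    {"fingers":1,"dx":0,"dy":0,"dz":-40,"spin":0},
    {"fingers":1,"dx":0,"dy":0,"dz":-45,"spin":0},
    {"fingers":1,"dx":0,"dy":0,"dz":-40,"spin":0},
    {"fingers":1,"dx":0,"dy":-40,"dz":0,"spin":0},
    {"fingers":1,"dx":0,"dy":-40,"dz":0,"spin":0},
    {"fingers":1,"dx":0,"dy":-40,"dz":0,"spin":0},
    {"fingers":1,"dx":0,"dy":0,"dz":0,"spin":0}
  ]
}}

```text
t: 10.2
position: [0.5583, 0.0684, 0.1534]
tool_rot: [-0.146, 0.989, -0.001, 0.0]
force: [0.8, -0.3, -0.2]
width: 0.0856
grip_force: 0.0
```

```bash
cat >> h.py <<'E'
A={"field":(.437,-.248,.012),"tall":(.568,-.043,.014),"stop":(.554,-.196,.01),"thin":(.424,-.092,.01),"eye":(.537,-.328,.01),"rest":(.655,-.107,.04)}
def look(names,n="top",k=3):
    D=[]
    for i in range(k): p,d=env.read_camera(n); D.append(d)
    W=cloud(n,np.median(D,0)); mat=np.median(p[230:280,330:420].reshape(-1,3).astype(float),0)
    for q in names:
        x,y,h=A[q]; m=(np.hypot(W[...,0]-x,W[...,1]-y)<.045)&(W[...,2]>.6*h)&(W[...,2]<h+.02)
        print(q,m.sum(),"was",(x,y),"now",W[m].mean(0).round(4) if m.any() else None,p[m].mean(0).round())
    return p,W
def bore(p,W):
    o=np.array([.5228,.187]); m=(np.hypot(W[...,0]-o[0],W[...,1]-o[1])<.02); z=W[m]; 
    print("bore z",np.percentile(z[:,2],[10,50,90]).round(4))
E
python3 - <<'E'
from h import *
p,W=look(["field","tall","stop","thin","eye","rest"]); bore(p,W)
go((.5678,-.0431,.08),(.5678,-.0431,.001))
cv2.imwrite("pics/c3.png",cv2.resize(p[110:270,90:400,::-1],(775,400)))
E
```

```text
field 0 was (0.437, -0.248) now None [nan nan nan]
tall 101 was (0.568, -0.043) now [ 0.5678 -0.0429  0.0137] [156. 156. 160.]
stop 213 was (0.554, -0.196) now [ 0.554  -0.1962  0.0099] [180. 180. 184.]
thin 99 was (0.424, -0.092) now [ 0.4247 -0.0925  0.0099] [149. 149. 153.]
eye 246 was (0.537, -0.328) now [ 0.5374 -0.3276  0.0103] [114. 116. 119.]
rest 170 was (0.655, -0.107) now [ 0.6546 -0.1071  0.0423] [78. 79. 81.]h.py:34: RuntimeWarning: Mean of empty slice.
  print(q,m.sum(),"was",(x,y),"now",W[m].mean(0).round(4) if m.any() else None,p[m].mean(0).round())
  ret = um.true_divide(
Traceback (most recent call last):
  File "h.py", line 38, in bore
    print("bore z",np.percentile(z[:,2],[10,50,90]).round(4))
                   ~~~~~~~~~~~~~^^^^^^^^^^^^^^^^^^^
IndexError: index -1 is out of bounds for axis 0 with size 0
```

Call:
{"method": "drive_tool", "body": {
  "commands": [
    {"fingers":1,"dx":8,"dy":-36,"dz":0,"spin":0},
    {"fingers":1,"dx":8,"dy":-36,"dz":0,"spin":0},
    {"fingers":1,"dx":7,"dy":-37,"dz":0,"spin":0},
    {"fingers":1,"dx":0,"dy":0,"dz":40,"spin":0},
    {"fingers":1,"dx":0,"dy":0,"dz":40,"spin":0},
    {"fingers":1,"dx":0,"dy":0,"dz":40,"spin":0},
    {"fingers":1,"dx":0,"dy":0,"dz":10,"spin":0},
    {"fingers":1,"dx":0,"dy":0,"dz":0,"spin":0},
    {"fingers":1,"dx":0,"dy":0,"dz":0,"spin":0}
  ]
}}

```text
t: 11.25
position: [0.5685, -0.038, 0.0248]
tool_rot: [-0.149, 0.989, -0.0, 0.001]
force: [0.8, 0.2, 0.8]
width: 0.0856
grip_force: 0.0
```

Run:
```python
from h import *
p,d=env.read_camera("top"); bore(p,cloud("top",d))
go((.5678,-.0429,.003))
cv2.imwrite("pics/c3.png",cv2.resize(p[110:270,90:400,::-1],(775,400)))
```

```text
bore z [0.0178 0.0208 0.0241]
t 11.3 pos [ 0.5692 -0.0382  0.0254] q6 -0.37 yaw y 107.1 tilt [-0.003 -0.001 -1.   ]
(0.5678, -0.0429, 0.003) dx dy dz [ 2.8 -4.1 22.4]
```

View pics/c3.png

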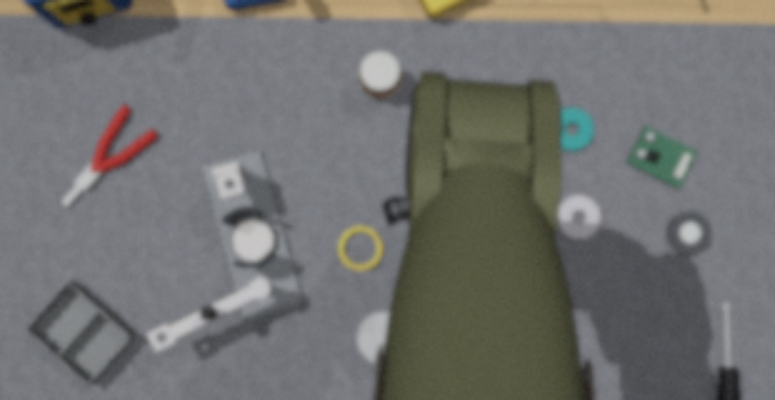

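The field lens is seated in the bore at (253,241), with its top at 20.8 mm. Next I grasp the tall spacer.

Call:
{"method": "drive_tool", "body": {
  "commands": [
    {"fingers":1,"dx":3,"dy":-4,"dz":12,"spin":0},
    {"fingers":1,"dx":0,"dy":0,"dz":10,"spin":0},
    {"fingers":1,"dx":0,"dy":0,"dz":0,"spin":0},
    {"fingers":1,"dx":0,"dy":0,"dz":0,"spin":0}
  ]
}}

```text
t: 11.7
position: [0.5652, -0.0434, 0.0009]
tool_rot: [-0.148, 0.989, 0.0, -0.0]
force: [1.0, 0.2, 0.8]
width: 0.0852
grip_force: 0.0
```

Run:
```python
from h import *
go((.5678,-.0429,.003))
```

```text
t 11.7 pos [ 0.5652 -0.0434  0.0009] q6 -0.37 yaw y 107.1 tilt [ 0.001  0.    -1.   ]
(0.5678, -0.0429, 0.003) dx dy dz [-2.6 -0.3 -2.1]
```

Call:
{"method": "drive_tool", "body": {
  "commands": [
    {"fingers":1,"dx":-2,"dy":0,"dz":-1,"spin":0},
    {"fingers":0,"dx":0,"dy":0,"dz":0,"spin":0},
    {"fingers":0,"dx":0,"dy":0,"dz":0,"spin":0},
    {"fingers":0,"dx":0,"dy":0,"dz":0,"spin":0},
    {"fingers":0,"dx":0,"dy":0,"dz":0,"spin":0},
    {"fingers":0,"dx":0,"dy":0,"dz":0,"spin":0},
    {"fingers":0,"dx":0,"dy":0,"dz":0,"spin":0},
    {"fingers":0,"dx":0,"dy":0,"dz":0,"spin":0}
  ]
}}

```text
t: 12.5
position: [0.5679, -0.0427, 0.0034]
tool_rot: [-0.149, 0.989, -0.0, 0.0]
force: [-2.3, 0.9, 8.8]
width: 0.0488
grip_force: 60.4
```

Call:
{"method": "drive_tool", "body": {
  "commands": [
    {"fingers":0,"dx":0,"dy":0,"dz":-20,"spin":0},
    {"fingers":0,"dx":0,"dy":0,"dz":-45,"spin":0},
    {"fingers":0,"dx":0,"dy":0,"dz":-45,"spin":0},
    {"fingers":0,"dx":0,"dy":0,"dz":-30,"spin":0},
    {"fingers":0,"dx":-4,"dy":39,"dz":0,"spin":0},
    {"fingers":0,"dx":-4,"dy":39,"dz":0,"spin":0},
    {"fingers":0,"dx":-4,"dy":39,"dz":0,"spin":0},
    {"fingers":0,"dx":-4,"dy":39,"dz":0,"spin":0},
    {"fingers":0,"dx":-4,"dy":39,"dz":0,"spin":0},
    {"fingers":0,"dx":-4,"dy":38,"dz":0,"spin":0},
    {"fingers":0,"dx":0,"dy":0,"dz":0,"spin":0},
    {"fingers":0,"dx":0,"dy":0,"dz":20,"spin":0},
    {"fingers":0,"dx":0,"dy":0,"dz":20,"spin":0},
    {"fingers":0,"dx":0,"dy":0,"dz":0,"spin":0},
    {"fingers":0,"dx":0,"dy":0,"dz":0,"spin":0},
    {"fingers":0,"dx":0,"dy":0,"dz":0,"spin":0}
  ]
}}

```text
t: 14.1
position: [0.5228, 0.1869, 0.1033]
tool_rot: [-0.148, 0.989, 0.0, 0.001]
force: [-0.6, -0.5, -1.0]
width: 0.0489
grip_force: 62.2
```

Run:
```python
from h import *
go((.5228,.187,.0234))
```

```text
t 14.1 pos [0.5228 0.1869 0.1033] q6 0.05 yaw y 107.1 tilt [-0.001 -0.    -1.   ]
(0.5228, 0.187, 0.0234) dx dy dz [ 0.1  0.1 79.9]
```

Call:
{"method": "drive_tool", "body": {
  "commands": [
    {"fingers":0,"dx":0,"dy":0,"dz":20,"spin":0},
    {"fingers":0,"dx":0,"dy":0,"dz":10,"spin":0},
    {"fingers":0,"dx":0,"dy":0,"dz":10,"spin":0},
    {"fingers":0,"dx":0,"dy":0,"dz":10,"spin":0},
    {"fingers":0,"dx":0,"dy":0,"dz":10,"spin":0},
    {"fingers":0,"dx":0,"dy":0,"dz":10,"spin":0},
    {"fingers":0,"dx":0,"dy":0,"dz":5,"spin":0},
    {"fingers":0,"dx":0,"dy":0,"dz":3,"spin":0},
    {"fingers":0,"dx":0,"dy":0,"dz":0,"spin":0},
    {"fingers":0,"dx":0,"dy":0,"dz":0,"spin":0}
  ]
}}

```text
t: 15.1
position: [0.5222, 0.1871, 0.0245]
tool_rot: [-0.149, 0.989, 0.0, 0.0]
force: [-0.6, 0.7, -0.7]
width: 0.0488
grip_force: 62.2
```

Call:
{"method": "drive_tool", "body": {
  "commands": [
    {"fingers":0,"dx":0,"dy":0,"dz":1.5,"spin":0},
    {"fingers":0,"dx":0,"dy":0,"dz":0,"spin":0},
    {"fingers":1,"dx":0,"dy":0,"dz":0,"spin":0},
    {"fingers":1,"dx":0,"dy":0,"dz":0,"spin":0},
    {"fingers":1,"dx":0,"dy":0,"dz":0,"spin":0},
    {"fingers":1,"dx":0,"dy":0,"dz":0,"spin":0},
    {"fingers":1,"dx":0,"dy":0,"dz":0,"spin":0},
    {"fingers":1,"dx":0,"dy":0,"dz":-20,"spin":0},
    {"fingers":1,"dx":0,"dy":0,"dz":-40,"spin":0},
    {"fingers":1,"dx":0,"dy":0,"dz":-40,"spin":0},
    {"fingers":1,"dx":0,"dy":0,"dz":-30,"spin":0},
    {"fingers":1,"dx":8,"dy":-38,"dz":0,"spin":0},
    {"fingers":1,"dx":8,"dy":-38,"dz":0,"spin":0},
    {"fingers":1,"dx":8,"dy":-38,"dz":0,"spin":0},
    {"fingers":1,"dx":8,"dy":-38,"dz":0,"spin":0},
    {"fingers":1,"dx":8,"dy":-38,"dz":0,"spin":0},
    {"fingers":1,"dx":8,"dy":-38,"dz":0,"spin":0},
    {"fingers":1,"dx":8,"dy":-38,"dz":0,"spin":0},
    {"fingers":1,"dx":8,"dy":-38,"dz":0,"spin":0},
    {"fingers":1,"dx":0,"dy":0,"dz":0,"spin":0}
  ]
}}

```text
t: 17.1
position: [0.5506, -0.1265, 0.1528]
tool_rot: [-0.146, 0.989, -0.001, 0.0]
force: [-0.3, -0.5, 0.8]
width: 0.0853
grip_force: 0.0
```

Run:
```python
from h import *
p,W=look(["stop","thin","eye"],k=2); bore(p,W)
p,W=look(["stop","thin","eye"],"scene",k=2)
go((.554,-.1962,.003))
```

```text
stop 0 was (0.554, -0.196) now None [nan nan nan]
thin 98 was (0.424, -0.092) now [ 0.4248 -0.0923  0.0098] [157. 157. 161.]
eye 0 was (0.537, -0.328) now None [nan nan nan]
bore z [0.0185 0.0212 0.0299]
stop 259 was (0.554, -0.196) now [ 0.5548 -0.1964  0.0077] [202. 202. 206.]
thin 72 was (0.424, -0.092) now [ 0.4299 -0.0908  0.0077] [173. 173. 175.]
eye 333 was (0.537, -0.328) now [ 0.5376 -0.3277  0.0078] [113. 117. 118.]
t 17.3 pos [ 0.5499 -0.1216  0.1526] q6 -0.52 yaw y 107.1 tilt [ 0.     0.001 -1.   ]
(0.554, -0.1962, 0.003) dx dy dz [ 18.  -72.6 149.6]h.py:34: RuntimeWarning: Mean of empty slice.
  print(q,m.sum(),"was",(x,y),"now",W[m].mean(0).round(4) if m.any() else None,p[m].mean(0).round())
  ret = um.true_divide(
```

Call:
{"method": "drive_tool", "body": {
  "commands": [
    {"fingers":1,"dx":9,"dy":-37,"dz":0,"spin":0},
    {"fingers":1,"dx":9,"dy":-36,"dz":0,"spin":0},
    {"fingers":1,"dx":0,"dy":0,"dz":40,"spin":0},
    {"fingers":1,"dx":0,"dy":0,"dz":40,"spin":0},
    {"fingers":1,"dx":0,"dy":0,"dz":40,"spin":0},
    {"fingers":1,"dx":0,"dy":0,"dz":15,"spin":0},
    {"fingers":1,"dx":0,"dy":0,"dz":0,"spin":0},
    {"fingers":1,"dx":0,"dy":0,"dz":0,"spin":0},
    {"fingers":1,"dx":0,"dy":0,"dz":0,"spin":0}
  ]
}}

```text
t: 18.2
position: [0.556, -0.1972, 0.0195]
tool_rot: [-0.149, 0.989, -0.001, 0.001]
force: [0.1, -0.3, -0.6]
width: 0.0857
grip_force: 0.0
```

```bash
cat >> h.py <<'E'
def annulus(W):
    r=np.hypot(W[...,0]-.5228,W[...,1]-.187); m=(r>.0205)&(r<.0255)
    for s in (1,-1):
        for ax in (0,1):
            k=m&(s*(W[...,ax]-[.5228,.187][ax])>.016); print("ring side",s,"xy"[ax],np.percentile(W[k][:,2],[25,50,75]).round(4),end=" ")
    print()
E
python3 - <<'E'
from h import *
p,d=env.read_camera("top"); annulus(cloud("top",d))
p,d=env.read_camera("scene"); annulus(cloud("scene",d))
go((.554,-.1962,.002))
E
```

```text
ring side 1 x [0.0318 0.0348 0.0361] ring side 1 y [0.0326 0.034  0.0351] ring side -1 x [0.0327 0.0339 0.0347] ring side -1 y [0.0325 0.034  0.035 ] 
ring side 1 x [0.0094 0.0156 0.0244] ring side 1 y [0.0253 0.0292 0.0315] ring side -1 x [0.0224 0.0311 0.0327] ring side -1 y [0.0129 0.0208 0.03  ] 
t 18.3 pos [ 0.5559 -0.1976  0.0195] q6 -0.64 yaw y 107.1 tilt [-0.002 -0.002 -1.   ]
(0.554, -0.1962, 0.002) dx dy dz [ 1.5  1.9 17.5]
```

The tall spacer is flat at 34 mm all round. Next is the stop ring.

Call:
{"method": "drive_tool", "body": {
  "commands": [
    {"fingers":1,"dx":1.5,"dy":1.5,"dz":10,"spin":0},
    {"fingers":1,"dx":0,"dy":0,"dz":7,"spin":0},
    {"fingers":1,"dx":0,"dy":0,"dz":0,"spin":0},
    {"fingers":1,"dx":0,"dy":0,"dz":0,"spin":0}
  ]
}}

```text
t: 18.7
position: [0.5521, -0.1963, 0.0003]
tool_rot: [-0.149, 0.989, 0.0, -0.0]
force: [0.2, -0.2, 0.3]
width: 0.0853
grip_force: 0.0
```

Call:
{"method": "drive_tool", "body": {
  "commands": [
    {"fingers":1,"dx":-2,"dy":0,"dz":-1,"spin":0},
    {"fingers":0,"dx":0,"dy":0,"dz":0,"spin":0},
    {"fingers":0,"dx":0,"dy":0,"dz":0,"spin":0},
    {"fingers":0,"dx":0,"dy":0,"dz":0,"spin":0},
    {"fingers":0,"dx":0,"dy":0,"dz":0,"spin":0},
    {"fingers":0,"dx":0,"dy":0,"dz":0,"spin":0},
    {"fingers":0,"dx":0,"dy":0,"dz":0,"spin":0},
    {"fingers":0,"dx":0,"dy":0,"dz":0,"spin":0}
  ]
}}

```text
t: 19.5
position: [0.5549, -0.196, 0.0026]
tool_rot: [-0.149, 0.989, -0.0, 0.0]
force: [-1.8, -0.1, 4.8]
width: 0.0481
grip_force: 61.1
```

Call:
{"method": "drive_tool", "body": {
  "commands": [
    {"fingers":0,"dx":0,"dy":0,"dz":-20,"spin":0},
    {"fingers":0,"dx":0,"dy":0,"dz":-45,"spin":0},
    {"fingers":0,"dx":0,"dy":0,"dz":-45,"spin":0},
    {"fingers":0,"dx":0,"dy":0,"dz":-20,"spin":0},
    {"fingers":0,"dx":-8,"dy":38,"dz":0,"spin":0},
    {"fingers":0,"dx":-8,"dy":38,"dz":0,"spin":0},
    {"fingers":0,"dx":-8,"dy":38,"dz":0,"spin":0},
    {"fingers":0,"dx":-8,"dy":38,"dz":0,"spin":0},
    {"fingers":0,"dx":-8,"dy":38,"dz":0,"spin":0},
    {"fingers":0,"dx":-8,"dy":38,"dz":0,"spin":0},
    {"fingers":0,"dx":-8,"dy":38,"dz":0,"spin":0},
    {"fingers":0,"dx":-8,"dy":38,"dz":0,"spin":0},
    {"fingers":0,"dx":-8.5,"dy":36,"dz":0,"spin":0},
    {"fingers":0,"dx":-8.5,"dy":36,"dz":0,"spin":0},
    {"fingers":0,"dx":0,"dy":0,"dz":0,"spin":0},
    {"fingers":0,"dx":0,"dy":0,"dz":20,"spin":0},
    {"fingers":0,"dx":0,"dy":0,"dz":10,"spin":0},
    {"fingers":0,"dx":0,"dy":0,"dz":0,"spin":0},
    {"fingers":0,"dx":0,"dy":0,"dz":0,"spin":0}
  ]
}}

```text
t: 21.4
position: [0.5213, 0.1866, 0.1018]
tool_rot: [-0.148, 0.989, -0.0, -0.0]
force: [-0.1, -0.5, 0.1]
width: 0.0482
grip_force: 62.0
```

Run:
```python
from h import *
go((.5232,.187,.0366))
```

```text
t 21.4 pos [0.5213 0.1866 0.1018] q6 0.05 yaw y 107.0 tilt [ 0.001 -0.    -1.   ]
(0.5232, 0.187, 0.0366) dx dy dz [-2.  -0.2 65.2]
```

Call:
{"method": "drive_tool", "body": {
  "commands": [
    {"fingers":0,"dx":-1,"dy":0,"dz":20,"spin":0},
    {"fingers":0,"dx":0,"dy":0,"dz":10,"spin":0},
    {"fingers":0,"dx":0,"dy":0,"dz":10,"spin":0},
    {"fingers":0,"dx":0,"dy":0,"dz":10,"spin":0},
    {"fingers":0,"dx":0,"dy":0,"dz":8,"spin":0},
    {"fingers":0,"dx":0,"dy":0,"dz":5,"spin":0},
    {"fingers":0,"dx":0,"dy":0,"dz":0,"spin":0},
    {"fingers":0,"dx":0,"dy":0,"dz":0,"spin":0}
  ]
}}

```text
t: 22.2
position: [0.5225, 0.1877, 0.0389]
tool_rot: [-0.149, 0.989, -0.0, 0.0]
force: [1.4, 0.3, -0.2]
width: 0.0481
grip_force: 62.0
```

Call:
{"method": "drive_tool", "body": {
  "commands": [
    {"fingers":0,"dx":0,"dy":0,"dz":2,"spin":0},
    {"fingers":0,"dx":0,"dy":0,"dz":0.5,"spin":0},
    {"fingers":0,"dx":0,"dy":0,"dz":0,"spin":0},
    {"fingers":1,"dx":0,"dy":0,"dz":0,"spin":0},
    {"fingers":1,"dx":0,"dy":0,"dz":0,"spin":0},
    {"fingers":1,"dx":0,"dy":0,"dz":0,"spin":0},
    {"fingers":1,"dx":0,"dy":0,"dz":0,"spin":0},
    {"fingers":1,"dx":0,"dy":0,"dz":0,"spin":0},
    {"fingers":1,"dx":0,"dy":0,"dz":-20,"spin":0},
    {"fingers":1,"dx":0,"dy":0,"dz":-40,"spin":0},
    {"fingers":1,"dx":0,"dy":0,"dz":-40,"spin":0},
    {"fingers":1,"dx":0,"dy":0,"dz":-30,"spin":0},
    {"fingers":1,"dx":0,"dy":-40,"dz":0,"spin":0},
    {"fingers":1,"dx":25,"dy":-40,"dz":0,"spin":0},
    {"fingers":1,"dx":25,"dy":-40,"dz":0,"spin":0},
    {"fingers":1,"dx":25,"dy":-40,"dz":0,"spin":0},
    {"fingers":1,"dx":25,"dy":-40,"dz":0,"spin":0},
    {"fingers":1,"dx":35,"dy":-30,"dz":0,"spin":0},
    {"fingers":1,"dx":40,"dy":-9,"dz":0,"spin":0},
    {"fingers":1,"dx":0,"dy":0,"dz":0,"spin":0}
  ]
}}

```text
t: 24.2
position: [0.4209, -0.0941, 0.1658]
tool_rot: [-0.146, 0.989, 0.0, -0.002]
force: [-1.1, 0.4, 0.1]
width: 0.0855
grip_force: 0.0
```

Run:
```python
from h import *
p,d=env.read_camera("top"); W=cloud("top",d); annulus(W)
p,W=look(["eye","thin"],"scene",1)
go((.4247,-.0923,.003))
```

```text
ring side 1 x [0.0432 0.0443 0.0459] ring side 1 y [0.0432 0.044  0.0449] ring side -1 x [0.0423 0.0438 0.0454] ring side -1 y [0.0436 0.0448 0.0463] 
eye 308 was (0.537, -0.328) now [ 0.5378 -0.3276  0.008 ] [110. 113. 114.]
thin 79 was (0.424, -0.092) now [ 0.4264 -0.0942  0.0078] [167. 167. 169.]
t 24.3 pos [ 0.425  -0.0927  0.1666] q6 -0.51 yaw y 107.0 tilt [-0.001 -0.    -1.   ]
(0.4247, -0.0923, 0.003) dx dy dz [  0.3   0.5 163.6]
```

Call:
{"method": "drive_tool", "body": {
  "commands": [
    {"fingers":1,"dx":0,"dy":0,"dz":40,"spin":0},
    {"fingers":1,"dx":0,"dy":0,"dz":40,"spin":0},
    {"fingers":1,"dx":0,"dy":0,"dz":40,"spin":0},
    {"fingers":1,"dx":0,"dy":0,"dz":20,"spin":0},
    {"fingers":1,"dx":0,"dy":0,"dz":10,"spin":0},
    {"fingers":1,"dx":0,"dy":0,"dz":0,"spin":0},
    {"fingers":1,"dx":0,"dy":0,"dz":0,"spin":0},
    {"fingers":1,"dx":0,"dy":0,"dz":0,"spin":0}
  ]
}}

```text
t: 25.1
position: [0.4269, -0.0923, 0.0176]
tool_rot: [-0.149, 0.989, -0.0, 0.001]
force: [-0.2, 0.3, 0.5]
width: 0.085
grip_force: 0.0
```

Run:
```python
from h import *
go((.4247,-.0923,.002))
```

```text
t 25.1 pos [ 0.4269 -0.0923  0.0176] q6 -0.51 yaw y 107.1 tilt [-0.002 -0.001 -1.   ]
(0.4247, -0.0923, 0.002) dx dy dz [ 2.2  0.7 15.5]
```

Call:
{"method": "drive_tool", "body": {
  "commands": [
    {"fingers":1,"dx":1,"dy":0,"dz":10,"spin":0},
    {"fingers":1,"dx":0,"dy":0,"dz":4.5,"spin":0},
    {"fingers":1,"dx":0,"dy":0,"dz":0,"spin":0},
    {"fingers":1,"dx":0,"dy":0,"dz":0,"spin":0}
  ]
}}

```text
t: 25.5
position: [0.4242, -0.0925, 0.0017]
tool_rot: [-0.148, 0.989, 0.0, -0.0]
force: [-0.1, 0.8, -0.3]
width: 0.0854
grip_force: 0.0
```

Call:
{"method": "drive_tool", "body": {
  "commands": [
    {"fingers":0,"dx":0,"dy":0,"dz":0,"spin":0},
    {"fingers":0,"dx":0,"dy":0,"dz":0,"spin":0},
    {"fingers":0,"dx":0,"dy":0,"dz":0,"spin":0},
    {"fingers":0,"dx":0,"dy":0,"dz":0,"spin":0},
    {"fingers":0,"dx":0,"dy":0,"dz":0,"spin":0},
    {"fingers":0,"dx":0,"dy":0,"dz":0,"spin":0},
    {"fingers":0,"dx":0,"dy":0,"dz":0,"spin":0}
  ]
}}

```text
t: 26.2
position: [0.4246, -0.0926, 0.0028]
tool_rot: [-0.148, 0.989, -0.0, 0.0]
force: [-4.0, 0.7, 13.4]
width: 0.0484
grip_force: 59.5
```

Call:
{"method": "drive_tool", "body": {
  "commands": [
    {"fingers":0,"dx":0,"dy":0,"dz":-20,"spin":0},
    {"fingers":0,"dx":0,"dy":0,"dz":-45,"spin":0},
    {"fingers":0,"dx":0,"dy":0,"dz":-45,"spin":0},
    {"fingers":0,"dx":0,"dy":0,"dz":-30,"spin":0},
    {"fingers":0,"dx":-25,"dy":30,"dz":0,"spin":0},
    {"fingers":0,"dx":-25,"dy":30,"dz":0,"spin":0},
    {"fingers":0,"dx":-25,"dy":30,"dz":0,"spin":0},
    {"fingers":0,"dx":-25,"dy":30,"dz":0,"spin":0},
    {"fingers":0,"dx":-25,"dy":30,"dz":0,"spin":0},
    {"fingers":0,"dx":-25,"dy":30,"dz":0,"spin":0},
    {"fingers":0,"dx":-25,"dy":30,"dz":0,"spin":0},
    {"fingers":0,"dx":0,"dy":29,"dz":0,"spin":0},
    {"fingers":0,"dx":0,"dy":0,"dz":0,"spin":0},
    {"fingers":0,"dx":0,"dy":0,"dz":20,"spin":0},
    {"fingers":0,"dx":0,"dy":0,"dz":20,"spin":0},
    {"fingers":0,"dx":0,"dy":0,"dz":0,"spin":0},
    {"fingers":0,"dx":0,"dy":0,"dz":0,"spin":0},
    {"fingers":0,"dx":0,"dy":0,"dz":0,"spin":0}
  ]
}}

```text
t: 28.0
position: [0.5221, 0.1872, 0.1029]
tool_rot: [-0.148, 0.989, 0.0, 0.001]
force: [0.5, 0.2, -0.6]
width: 0.0481
grip_force: 61.9
```

Run:
```python
from h import *
go((.5228,.187,.0468))
```

```text
t 28.0 pos [0.5221 0.1872 0.1029] q6 0.05 yaw y 107.1 tilt [-0.001 -0.    -1.   ]
(0.5228, 0.187, 0.0468) dx dy dz [-0.5 -0.3 56.1]
```

Call:
{"method": "drive_tool", "body": {
  "commands": [
    {"fingers":0,"dx":-0.5,"dy":0,"dz":20,"spin":0},
    {"fingers":0,"dx":0,"dy":0,"dz":10,"spin":0},
    {"fingers":0,"dx":0,"dy":0,"dz":10,"spin":0},
    {"fingers":0,"dx":0,"dy":0,"dz":8,"spin":0},
    {"fingers":0,"dx":0,"dy":0,"dz":6,"spin":0},
    {"fingers":0,"dx":0,"dy":0,"dz":0,"spin":0},
    {"fingers":0,"dx":0,"dy":0,"dz":0,"spin":0}
  ]
}}

```text
t: 28.7
position: [0.522, 0.1876, 0.0479]
tool_rot: [-0.149, 0.989, 0.0, 0.0]
force: [-0.6, -0.0, -1.1]
width: 0.0479
grip_force: 61.9
```

Call:
{"method": "drive_tool", "body": {
  "commands": [
    {"fingers":0,"dx":0,"dy":0,"dz":1.5,"spin":0},
    {"fingers":0,"dx":0,"dy":0,"dz":0,"spin":0},
    {"fingers":1,"dx":0,"dy":0,"dz":0,"spin":0},
    {"fingers":1,"dx":0,"dy":0,"dz":0,"spin":0},
    {"fingers":1,"dx":0,"dy":0,"dz":0,"spin":0},
    {"fingers":1,"dx":0,"dy":0,"dz":0,"spin":0},
    {"fingers":1,"dx":0,"dy":0,"dz":0,"spin":0},
    {"fingers":1,"dx":0,"dy":0,"dz":-20,"spin":0},
    {"fingers":1,"dx":0,"dy":0,"dz":-40,"spin":0},
    {"fingers":1,"dx":0,"dy":0,"dz":-40,"spin":0},
    {"fingers":1,"dx":12,"dy":-45,"dz":0,"spin":0},
    {"fingers":1,"dx":12,"dy":-45,"dz":0,"spin":0},
    {"fingers":1,"dx":12,"dy":-45,"dz":0,"spin":0},
    {"fingers":1,"dx":12,"dy":-45,"dz":0,"spin":0},
    {"fingers":1,"dx":12,"dy":-45,"dz":0,"spin":0},
    {"fingers":1,"dx":12,"dy":-45,"dz":0,"spin":0},
    {"fingers":1,"dx":12,"dy":-45,"dz":0,"spin":0},
    {"fingers":1,"dx":12,"dy":-45,"dz":0,"spin":0},
    {"fingers":1,"dx":12,"dy":-45,"dz":0,"spin":0},
    {"fingers":1,"dx":12,"dy":-45,"dz":0,"spin":0}
  ]
}}

```text
t: 30.7
position: [0.5392, -0.2799, 0.1463]
tool_rot: [-0.148, 0.989, 0.0, 0.0]
force: [0.9, 0.5, 0.5]
width: 0.0851
grip_force: 0.0
```

Call:
{"method": "drive_tool", "body": {
  "commands": [
    {"fingers":1,"dx":12,"dy":-45,"dz":0,"spin":0},
    {"fingers":1,"dx":0,"dy":0,"dz":0,"spin":0},
    {"fingers":1,"dx":0,"dy":0,"dz":0,"spin":0}
  ]
}}

```text
t: 31.0
position: [0.5407, -0.3253, 0.1457]
tool_rot: [-0.147, 0.989, 0.0, -0.0]
force: [-0.9, 0.1, 0.2]
width: 0.0859
grip_force: 0.0
```

Run:
```python
from h import *
p,d=env.read_camera("top"); W=cloud("top",d); annulus(W)
p,W=look(["eye"],"scene",1)
go((.5374,-.3277,.003))
```

```text
ring side 1 x [0.0535 0.0542 0.0555] ring side 1 y [0.052  0.0543 0.0559] ring side -1 x [0.053  0.0546 0.0554] ring side -1 y [0.0527 0.0544 0.0561] 
eye 298 was (0.537, -0.328) now [ 0.5376 -0.3273  0.008 ] [114. 118. 119.]
t 31.1 pos [ 0.5409 -0.3235  0.146 ] q6 -0.84 yaw y 107.1 tilt [ 0.     0.001 -1.   ]
(0.5374, -0.3277, 0.003) dx dy dz [  4.5  -3.2 143. ]
```

The thin spacer is flat at 54 mm. Next is the eye lens.

Call:
{"method": "drive_tool", "body": {
  "commands": [
    {"fingers":1,"dx":4,"dy":-3,"dz":40,"spin":0},
    {"fingers":1,"dx":0,"dy":0,"dz":40,"spin":0},
    {"fingers":1,"dx":0,"dy":0,"dz":40,"spin":0},
    {"fingers":1,"dx":0,"dy":0,"dz":15,"spin":0},
    {"fingers":1,"dx":0,"dy":0,"dz":0,"spin":0},
    {"fingers":1,"dx":0,"dy":0,"dz":0,"spin":0},
    {"fingers":1,"dx":0,"dy":0,"dz":0,"spin":0}
  ]
}}

```text
t: 31.8
position: [0.5401, -0.3292, 0.0138]
tool_rot: [-0.149, 0.989, -0.001, 0.001]
force: [-0.6, -0.8, -0.5]
width: 0.0854
grip_force: 0.0
```

Run:
```python
from h import *
go((.5374,-.3277,.002))
```

```text
t 31.8 pos [ 0.5401 -0.3292  0.0138] q6 -0.85 yaw y 107.1 tilt [-0.003 -0.003 -1.   ]
(0.5374, -0.3277, 0.002) dx dy dz [ 2.2  2.3 11.8]
```

Call:
{"method": "drive_tool", "body": {
  "commands": [
    {"fingers":1,"dx":1,"dy":1.5,"dz":6,"spin":0},
    {"fingers":1,"dx":0,"dy":0,"dz":4,"spin":0},
    {"fingers":1,"dx":0,"dy":0,"dz":0,"spin":0},
    {"fingers":1,"dx":0,"dy":0,"dz":0,"spin":0}
  ]
}}

```text
t: 32.2
position: [0.5367, -0.3273, 0.0013]
tool_rot: [-0.149, 0.989, 0.0, -0.0]
force: [1.0, -0.8, -1.5]
width: 0.0852
grip_force: 0.0
```

Call:
{"method": "drive_tool", "body": {
  "commands": [
    {"fingers":1,"dx":-0.5,"dy":0,"dz":-0.5,"spin":0},
    {"fingers":0,"dx":0,"dy":0,"dz":0,"spin":0},
    {"fingers":0,"dx":0,"dy":0,"dz":0,"spin":0},
    {"fingers":0,"dx":0,"dy":0,"dz":0,"spin":0},
    {"fingers":0,"dx":0,"dy":0,"dz":0,"spin":0},
    {"fingers":0,"dx":0,"dy":0,"dz":0,"spin":0},
    {"fingers":0,"dx":0,"dy":0,"dz":0,"spin":0},
    {"fingers":0,"dx":0,"dy":0,"dz":0,"spin":0}
  ]
}}

```text
t: 33.0
position: [0.5377, -0.3274, 0.0027]
tool_rot: [-0.149, 0.989, -0.0, 0.0]
force: [-1.6, 1.0, 4.1]
width: 0.0486
grip_force: 60.8
```

Call:
{"method": "drive_tool", "body": {
  "commands": [
    {"fingers":0,"dx":0,"dy":0,"dz":-20,"spin":0},
    {"fingers":0,"dx":0,"dy":0,"dz":-45,"spin":0},
    {"fingers":0,"dx":0,"dy":0,"dz":-45,"spin":0},
    {"fingers":0,"dx":0,"dy":0,"dz":-35,"spin":0},
    {"fingers":0,"dx":-12,"dy":45,"dz":0,"spin":0},
    {"fingers":0,"dx":-12,"dy":45,"dz":0,"spin":0},
    {"fingers":0,"dx":-12,"dy":45,"dz":0,"spin":0},
    {"fingers":0,"dx":-12,"dy":45,"dz":0,"spin":0},
    {"fingers":0,"dx":-12,"dy":45,"dz":0,"spin":0},
    {"fingers":0,"dx":-12,"dy":45,"dz":0,"spin":0},
    {"fingers":0,"dx":-12,"dy":45,"dz":0,"spin":0},
    {"fingers":0,"dx":-12,"dy":45,"dz":0,"spin":0},
    {"fingers":0,"dx":-12,"dy":45,"dz":0,"spin":0},
    {"fingers":0,"dx":-12,"dy":45,"dz":0,"spin":0},
    {"fingers":0,"dx":-15,"dy":45,"dz":0,"spin":0},
    {"fingers":0,"dx":0,"dy":0,"dz":0,"spin":0},
    {"fingers":0,"dx":0,"dy":0,"dz":20,"spin":0},
    {"fingers":0,"dx":0,"dy":0,"dz":20,"spin":0},
    {"fingers":0,"dx":0,"dy":0,"dz":0,"spin":0},
    {"fingers":0,"dx":0,"dy":0,"dz":0,"spin":0}
  ]
}}

```text
t: 35.0
position: [0.5206, 0.1851, 0.1068]
tool_rot: [-0.148, 0.989, -0.0, -0.001]
force: [0.1, 1.1, -0.1]
width: 0.0484
grip_force: 62.2
```

Run:
```python
from h import *
go((.5228,.187,.0567))
```

```text
t 35.0 pos [0.5206 0.1851 0.1068] q6 0.04 yaw y 107.1 tilt [ 0.001 -0.    -1.   ]
(0.5228, 0.187, 0.0567) dx dy dz [-2.8  1.2 50.1]
```

Call:
{"method": "drive_tool", "body": {
  "commands": [
    {"fingers":0,"dx":-1.5,"dy":1,"dz":20,"spin":0},
    {"fingers":0,"dx":0,"dy":0,"dz":10,"spin":0},
    {"fingers":0,"dx":0,"dy":0,"dz":10,"spin":0},
    {"fingers":0,"dx":0,"dy":0,"dz":7,"spin":0},
    {"fingers":0,"dx":0,"dy":0,"dz":0,"spin":0},
    {"fingers":0,"dx":0,"dy":0,"dz":0,"spin":0}
  ]
}}

```text
t: 35.6
position: [0.5221, 0.187, 0.06]
tool_rot: [-0.149, 0.989, -0.0, -0.0]
force: [0.8, -0.4, -0.4]
width: 0.0484
grip_force: 62.2
```

Call:
{"method": "drive_tool", "body": {
  "commands": [
    {"fingers":0,"dx":0,"dy":0,"dz":3,"spin":0},
    {"fingers":0,"dx":0,"dy":0,"dz":0.5,"spin":0},
    {"fingers":0,"dx":0,"dy":0,"dz":0,"spin":0},
    {"fingers":1,"dx":0,"dy":0,"dz":0,"spin":0},
    {"fingers":1,"dx":0,"dy":0,"dz":0,"spin":0},
    {"fingers":1,"dx":0,"dy":0,"dz":0,"spin":0},
    {"fingers":1,"dx":0,"dy":0,"dz":0,"spin":0},
    {"fingers":1,"dx":0,"dy":0,"dz":0,"spin":0},
    {"fingers":1,"dx":0,"dy":0,"dz":-20,"spin":0},
    {"fingers":1,"dx":0,"dy":0,"dz":-40,"spin":0},
    {"fingers":0,"dx":0,"dy":0,"dz":-40,"spin":0},
    {"fingers":0,"dx":0,"dy":-40,"dz":0,"spin":0},
    {"fingers":0,"dx":0,"dy":-45,"dz":0,"spin":0},
    {"fingers":0,"dx":0,"dy":-45,"dz":0,"spin":0},
    {"fingers":0,"dx":0,"dy":-45,"dz":0,"spin":0},
    {"fingers":0,"dx":0,"dy":0,"dz":0,"spin":0},
    {"fingers":0,"dx":0,"dy":0,"dz":0,"spin":0}
  ]
}}

```text
t: 37.3
position: [0.5734, 0.0189, 0.1561]
tool_rot: [-0.147, 0.989, 0.0, -0.0]
force: [0.2, 1.3, -0.6]
width: -0.0001
grip_force: 0.0
```

```bash
cat >> h.py <<'E'
def keeper(W):
    H=np.array([.5228,.187])-.06*np.array([np.cos(YAW),np.sin(YAW)])
    m=(W[...,2]>.096)&(W[...,2]<.108)&(np.hypot(W[...,0]-H[0],W[...,1]-H[1])<.08); k=W[m].mean(0)
    b=(W[...,2]>.071)&(W[...,2]<.082)&(np.abs(np.hypot(W[...,0]-H[0],W[...,1]-H[1])-.105)<.02); b=W[b].mean(0)
    for n,q in(("knob",k),("bar",b)): print(n,q.round(4),"angle",np.degrees(np.arctan2(q[1]-H[1],q[0]-H[0])-YAW).round(1),"r",np.hypot(*(q[:2]-H)).round(4),m.sum())
def bar2w(x,y): return .5228+x*np.cos(YAW)-y*np.sin(YAW), .187+x*np.sin(YAW)+y*np.cos(YAW)
E
python3 - <<'E'
from h import *
D=[env.read_camera("top") for _ in range(3)]; W=cloud("top",np.median([d for _,d in D],0)); annulus(W); bore(0,W); keeper(W)
go((*bar2w(-95,0),.16) if 0 else (*bar2w(-.1,-.02),.17),(*bar2w(-.096,.055),.17),(*bar2w(-.096,.055),.084))
cv2.imwrite("pics/c4.png",cv2.resize(D[0][0][150:240,110:220,::-1],None,fx=6,fy=6))
E
```

```text
ring side 1 x [0.0638 0.0647 0.0654] ring side 1 y [0.0629 0.0635 0.0648] ring side -1 x [0.063  0.0637 0.0647] ring side -1 y [0.0629 0.0636 0.065 ] 
bore z [0.0628 0.0646 0.0666]
knob [0.4383 0.2223 0.1028] angle 100.3 r 0.0593 30
bar [0.4305 0.2578 0.0771] angle 94.6 r 0.0949 30
t 37.45 pos [0.573  0.0209 0.1562] q6 -0.26 yaw y 107.2 tilt [ 0.  0. -1.]
(np.float64(0.4329747877792745), np.float64(0.13871510329821948), 0.17) dx dy dz [ 99.1 153.9 -13.7]
(np.float64(0.41493574640352127), np.float64(0.2116232166069855), 0.17) dx dy dz [-4.3 75.   0. ]
(np.float64(0.41493574640352127), np.float64(0.2116232166069855), 0.084) dx dy dz [-0. -0. 86.]
```

View pics/c4.png

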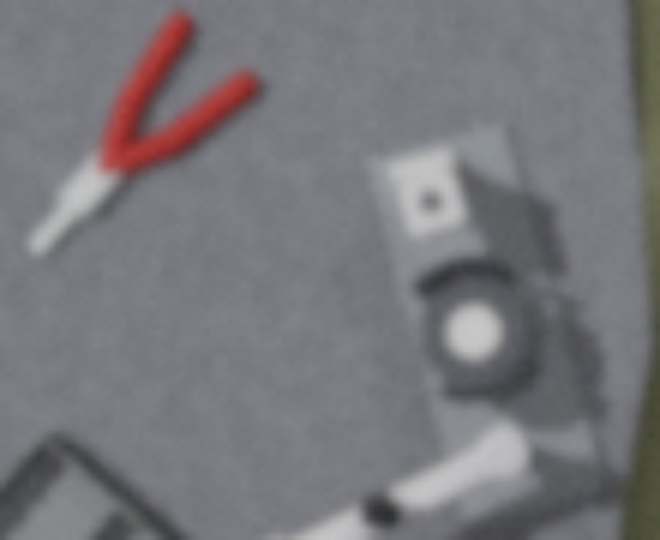

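The eye lens (473,331) is flat on top at 64 mm. The keeper stands open at about 100°, with its knob at (382,510). I'll bring the shut fingers behind the knob.

Call:
{"method": "drive_tool", "body": {
  "commands": [
    {"fingers":0,"dx":25,"dy":38,"dz":-4,"spin":0},
    {"fingers":0,"dx":25,"dy":38,"dz":-4,"spin":0},
    {"fingers":0,"dx":25,"dy":38,"dz":-4,"spin":0},
    {"fingers":0,"dx":25,"dy":39,"dz":0,"spin":0},
    {"fingers":0,"dx":0,"dy":38,"dz":0,"spin":0},
    {"fingers":0,"dx":-3,"dy":38,"dz":0,"spin":0},
    {"fingers":0,"dx":0,"dy":0,"dz":0,"spin":0},
    {"fingers":0,"dx":0,"dy":0,"dz":0,"spin":0},
    {"fingers":0,"dx":0,"dy":0,"dz":0,"spin":0}
  ]
}}

```text
t: 38.35
position: [0.4131, 0.21, 0.1682]
tool_rot: [-0.149, 0.989, -0.0, -0.0]
force: [0.6, 0.3, -0.5]
width: -0.0
grip_force: 0.0
```

Run:
```python
from h import *
go((*bar2w(-.096,.055),.084))
```

```text
t 38.35 pos [0.4131 0.21   0.1682] q6 0.17 yaw y 107.1 tilt [ 0. -0. -1.]
(np.float64(0.41493574640352127), np.float64(0.2116232166069855), 0.084) dx dy dz [-2.3  1.  84.2]
```

Call:
{"method": "drive_tool", "body": {
  "commands": [
    {"fingers":0,"dx":-2,"dy":1,"dz":40,"spin":0},
    {"fingers":0,"dx":0,"dy":0,"dz":30,"spin":0},
    {"fingers":0,"dx":0,"dy":0,"dz":14,"spin":0},
    {"fingers":0,"dx":0,"dy":0,"dz":0,"spin":0},
    {"fingers":0,"dx":-5,"dy":0,"dz":0,"spin":0},
    {"fingers":0,"dx":-7,"dy":2,"dz":0,"spin":0},
    {"fingers":0,"dx":-7,"dy":3,"dz":0,"spin":0},
    {"fingers":0,"dx":-7,"dy":2,"dz":0,"spin":0},
    {"fingers":0,"dx":-7,"dy":1,"dz":0,"spin":0},
    {"fingers":0,"dx":-7,"dy":0,"dz":0,"spin":0},
    {"fingers":0,"dx":-7,"dy":0,"dz":0,"spin":0},
    {"fingers":0,"dx":0,"dy":0,"dz":0,"spin":0}
  ]
}}

```text
t: 39.55
position: [0.4591, 0.2339, 0.0845]
tool_rot: [-0.149, 0.989, 0.0, 0.001]
force: [-0.9, 0.9, 0.5]
width: 0.0003
grip_force: 0.0
```

Run:
```python
from h import *
go((*bar2w(-.0294,.057),.084))
p,d=env.read_camera("top"); W=cloud("top",d); keeper(W)
p,d=env.read_camera("scene"); u,v=pix("scene",np.array([.5,.21,.09])); u,v=int(u),int(v)
keeper(cloud("scene",d))
cv2.imwrite("pics/c5.png",cv2.resize(p[v-50:v+50,u-60:u+60,::-1],None,fx=6,fy=6))
```

```text
t 39.55 pos [0.4591 0.2339 0.0845] q6 0.17 yaw y 107.1 tilt [-0.001  0.001 -1.   ]
(np.float64(0.4780595372636441), np.float64(0.2329527038827613), 0.084) dx dy dz [-17.9  -6.5   0.5]
knob [0.4845 0.222  0.1031] angle 53.1 r 0.0559 2
bar [0.5698 0.1964 0.0771] angle -2.5 r 0.1078 2
knob [0.4726 0.227  0.1017] angle 65.9 r 0.0579 56
bar [0.5182 0.2507 0.0762] angle 40.0 r 0.0968 56
```

View pics/c5.png

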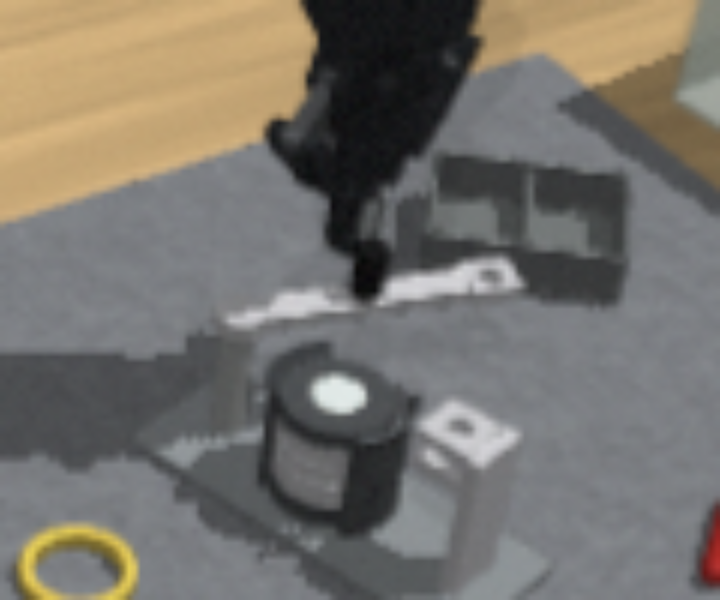

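The knob at (370,275) is being pushed and the bar is at roughly 50°. I'll continue along the arc.

Call:
{"method": "drive_tool", "body": {
  "commands": [
    {"fingers":0,"dx":-9,"dy":-3,"dz":0,"spin":0},
    {"fingers":0,"dx":-9,"dy":-4,"dz":0,"spin":0},
    {"fingers":0,"dx":-6,"dy":-4,"dz":0,"spin":0},
    {"fingers":0,"dx":-6,"dy":-5,"dz":0,"spin":0},
    {"fingers":0,"dx":-6,"dy":-5,"dz":0,"spin":0},
    {"fingers":0,"dx":-5,"dy":-7,"dz":0,"spin":0},
    {"fingers":0,"dx":-5,"dy":-8,"dz":0,"spin":0},
    {"fingers":0,"dx":0,"dy":0,"dz":0,"spin":0},
    {"fingers":0,"dx":0,"dy":0,"dz":0,"spin":0}
  ]
}}

```text
t: 40.55
position: [0.5127, 0.2119, 0.0844]
tool_rot: [-0.148, 0.989, -0.0, 0.0]
force: [-0.6, -1.0, 0.5]
width: 0.0
grip_force: 0.0
```

Run:
```python
from h import *
go((*bar2w(0,.022),.084))
p,d=env.read_camera("scene"); W=cloud("scene",d); keeper(W)
```

```text
t 40.55 pos [0.5127 0.2119 0.0844] q6 0.09 yaw y 107.0 tilt [-0.001 -0.    -1.   ]
(np.float64(0.5163861846762695), np.float64(0.20804430975330573), 0.084) dx dy dz [-2.4 -4.8  0.4]
knob [0.5222 0.1987 0.1012] angle 10.2 r 0.0638 60
bar [0.5649 0.2007 0.0771] angle 0.5 r 0.1042 60
```

Call:
{"method": "drive_tool", "body": {
  "commands": [
    {"fingers":0,"dx":-1,"dy":-3,"dz":0,"spin":0},
    {"fingers":0,"dx":-1,"dy":-3,"dz":0,"spin":0},
    {"fingers":0,"dx":0,"dy":-2,"dz":0,"spin":0},
    {"fingers":0,"dx":0,"dy":0,"dz":0,"spin":0},
    {"fingers":0,"dx":0,"dy":0,"dz":0,"spin":0}
  ]
}}

```text
t: 41.1
position: [0.5152, 0.2077, 0.0843]
tool_rot: [-0.149, 0.989, 0.003, -0.001]
force: [-5.2, 9.1, 0.8]
width: 0.0001
grip_force: 4.8
```

Call:
{"method": "drive_tool", "body": {
  "commands": [
    {"fingers":0,"dx":0,"dy":-2,"dz":0,"spin":0},
    {"fingers":0,"dx":0,"dy":0,"dz":0,"spin":0},
    {"fingers":0,"dx":0,"dy":0,"dz":0,"spin":0}
  ]
}}

```text
t: 41.4
position: [0.5152, 0.2075, 0.0844]
tool_rot: [-0.15, 0.989, 0.005, -0.001]
force: [-5.7, 14.0, 1.2]
width: -0.0002
grip_force: 7.6
```

Call:
{"method": "drive_tool", "body": {
  "commands": [
    {"fingers":0,"dx":0,"dy":10,"dz":0,"spin":0},
    {"fingers":0,"dx":0,"dy":10,"dz":0,"spin":0},
    {"fingers":0,"dx":0,"dy":0,"dz":-40,"spin":0},
    {"fingers":0,"dx":0,"dy":0,"dz":-45,"spin":0},
    {"fingers":0.5,"dx":45,"dy":0,"dz":0,"spin":0},
    {"fingers":0.5,"dx":45,"dy":0,"dz":0,"spin":0},
    {"fingers":0.5,"dx":0,"dy":-45,"dz":0,"spin":0},
    {"fingers":0.5,"dx":0,"dy":-45,"dz":0,"spin":0},
    {"fingers":0.5,"dx":0,"dy":-45,"dz":0,"spin":0},
    {"fingers":0.5,"dx":0,"dy":-45,"dz":0,"spin":0},
    {"fingers":0.5,"dx":0,"dy":0,"dz":0,"spin":0},
    {"fingers":0.5,"dx":0,"dy":0,"dz":0,"spin":0}
  ]
}}

```text
t: 42.6
position: [0.4782, 0.0231, 0.1693]
tool_rot: [-0.147, 0.989, -0.0, -0.0]
force: [-0.6, 0.4, 0.4]
width: 0.0427
grip_force: 0.0
```

Run:
```python
from h import *
D=[env.read_camera("top") for _ in range(4)]; W=cloud("top",np.median([d for _,d in D],0)); P=np.mean([p for p,_ in D],0); keeper(W)
m=(np.hypot(W[...,0]-.655,W[...,1]+.108)<.03)&(W[...,2]>.05); print("head",m.sum(),W[m].mean(0).round(4))
m=(np.hypot(W[...,0]-.655,W[...,1]+.108)<.03)&(W[...,2]>.036)&(W[...,2]<.06); print("rest",cv2.minAreaRect((W[m][:,:2]*1000).astype(np.float32)))
g=P.mean(2)
def blob(x,y,h,dark,r=5):
    u,v=pix("top",np.array([x,y,h])); u0,v0=int(round(u)),int(round(v)); q=g[v0-r:v0+r+1,u0-r:u0+r+1].copy()
    w=np.clip((np.percentile(q,70)-q) if dark else (q-np.percentile(q,65)),0,None); V,U=np.mgrid[v0-r:v0+r+1,u0-r:u0+r+1]
    return ray("top",(w*U).sum()/w.sum(),(w*V).sum()/w.sum(),h).round(4)
print("pin head img",blob(.655,-.107,.056,False),"hole img",blob(.5805,.2045,.084,True,3))
go((.655,-.108,.12))
a=cv2.resize(P[165:215,160:210,::-1].astype(np.uint8),(400,400)); b=cv2.resize(P[140:190,268:318,::-1].astype(np.uint8),(400,400))
cv2.imwrite("pics/c6.png",np.hstack([a,b])); print(pix("top",np.array([.5802,.2045,.084])))
```

```text
knob [0.5226 0.1864 0.1023] angle -0.5 r 0.0596 29
bar [0.5594 0.1973 0.0766] angle -0.5 r 0.098 29
head 31 [ 0.6542 -0.1082  0.0739]
rest ((655.781982421875, -108.13216400146484), (36.12108612060547, 35.925899505615234), 10.845746994018555)
pin head img [ 0.6549 -0.1071  0.056 ] hole img [0.5799 0.2047 0.084 ]
t 42.8 pos [0.4777 0.0251 0.1693] q6 -0.25 yaw y 107.2 tilt [ 0.  0. -1.]
(0.655, -0.108, 0.12) dx dy dz [-130.  -179.5   49.2]
(np.float64(181.42418949488683), np.float64(183.05631227438107))
```

View pics/c6.png

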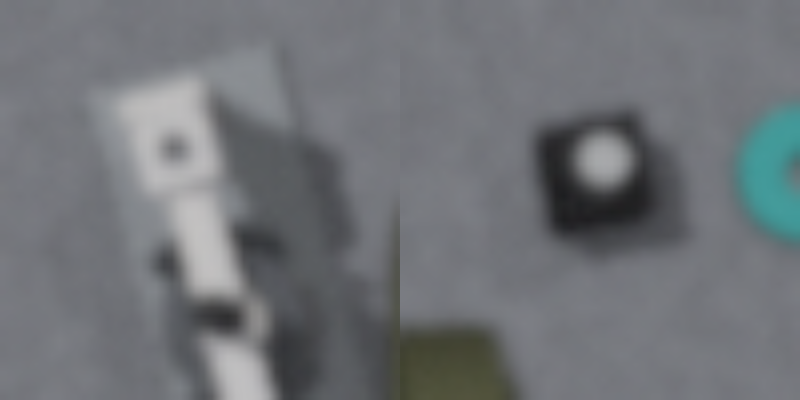

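The keeper is shut (-0.5° measured). The fork hole is at (174,148) in the left crop and the pin head at (603,158) in the right one. I'm going for the pin.

Call:
{"method": "drive_tool", "body": {
  "commands": [
    {"fingers":0.5,"dx":-26,"dy":-36,"dz":0,"spin":0},
    {"fingers":0.5,"dx":-26,"dy":-36,"dz":0,"spin":0},
    {"fingers":0.5,"dx":-26,"dy":-36,"dz":0,"spin":0},
    {"fingers":0.5,"dx":-26,"dy":-36,"dz":0,"spin":0},
    {"fingers":0.5,"dx":-26,"dy":-35,"dz":0,"spin":0},
    {"fingers":0.5,"dx":0,"dy":0,"dz":40,"spin":0},
    {"fingers":0.5,"dx":0,"dy":0,"dz":40,"spin":0},
    {"fingers":0.5,"dx":0,"dy":0,"dz":0,"spin":0},
    {"fingers":0.5,"dx":0,"dy":0,"dz":0,"spin":0},
    {"fingers":0.5,"dx":0,"dy":0,"dz":0,"spin":0}
  ]
}}

```text
t: 43.8
position: [0.6564, -0.1083, 0.0918]
tool_rot: [-0.149, 0.989, -0.0, 0.001]
force: [-0.1, -0.2, 0.7]
width: 0.0428
grip_force: 0.0
```

Run:
```python
from h import *
go((.655,-.107,.044))
p,d=env.read_camera("scene"); W=cloud("scene",d)
m=(np.hypot(W[...,0]-.657,W[...,1]+.108)<.025)&(W[...,2]>.044)&(W[...,2]<.058)&(p.mean(2)>95); print("head scene",m.sum(),W[m].mean(0).round(4))
```

```text
t 43.8 pos [ 0.6564 -0.1083  0.0918] q6 -0.46 yaw y 107.2 tilt [-0.003 -0.001 -1.   ]
(0.655, -0.107, 0.044) dx dy dz [ 1.1  1.7 47.8]
head scene 59 [ 0.6571 -0.1085  0.0527]
```

Call:
{"method": "drive_tool", "body": {
  "commands": [
    {"fingers":0.5,"dx":0,"dy":1,"dz":20,"spin":0},
    {"fingers":0.5,"dx":0,"dy":0,"dz":15,"spin":0},
    {"fingers":0.5,"dx":0,"dy":0,"dz":10,"spin":0},
    {"fingers":0.5,"dx":0,"dy":0,"dz":0,"spin":0},
    {"fingers":0.5,"dx":0,"dy":0,"dz":0,"spin":0},
    {"fingers":0.5,"dx":0,"dy":0,"dz":0,"spin":0}
  ]
}}

```text
t: 44.45
position: [0.6552, -0.1082, 0.0451]
tool_rot: [-0.149, 0.989, -0.0, 0.001]
force: [0.0, -0.0, -0.1]
width: 0.0427
grip_force: 0.0
```

Run:
```python
from h import *
go((.655,-.107,.043))
```

```text
t 44.45 pos [ 0.6552 -0.1082  0.0451] q6 -0.46 yaw y 107.1 tilt [-0.001 -0.001 -1.   ]
(0.655, -0.107, 0.043) dx dy dz [-0.1  1.2  2.1]
```

Call:
{"method": "drive_tool", "body": {
  "commands": [
    {"fingers":0.5,"dx":0,"dy":0.5,"dz":1.5,"spin":0},
    {"fingers":0.5,"dx":0,"dy":0,"dz":0,"spin":0},
    {"fingers":0,"dx":0,"dy":0,"dz":0,"spin":0},
    {"fingers":0,"dx":0,"dy":0,"dz":0,"spin":0},
    {"fingers":0,"dx":0,"dy":0,"dz":0,"spin":0},
    {"fingers":0,"dx":0,"dy":0,"dz":0,"spin":0},
    {"fingers":0,"dx":0,"dy":0,"dz":0,"spin":0},
    {"fingers":0,"dx":0,"dy":0,"dz":0,"spin":0}
  ]
}}

```text
t: 45.25
position: [0.6547, -0.1076, 0.0432]
tool_rot: [-0.149, 0.989, -0.0, 0.0]
force: [-1.1, -0.2, 4.3]
width: 0.0153
grip_force: 58.6
```

Call:
{"method": "drive_tool", "body": {
  "commands": [
    {"fingers":0,"dx":0,"dy":0,"dz":-20,"spin":0},
    {"fingers":0,"dx":0,"dy":0,"dz":-40,"spin":0},
    {"fingers":0,"dx":0,"dy":0,"dz":-45,"spin":0},
    {"fingers":0,"dx":0,"dy":0,"dz":-15,"spin":0},
    {"fingers":0,"dx":-2.5,"dy":40,"dz":0,"spin":0},
    {"fingers":0,"dx":-2.5,"dy":40,"dz":0,"spin":0},
    {"fingers":0,"dx":-2.5,"dy":40,"dz":0,"spin":0},
    {"fingers":0,"dx":-2.5,"dy":40,"dz":0,"spin":0},
    {"fingers":0,"dx":-2.5,"dy":40,"dz":0,"spin":0},
    {"fingers":0,"dx":-2.5,"dy":40,"dz":0,"spin":0},
    {"fingers":0,"dx":-2.5,"dy":40,"dz":0,"spin":0},
    {"fingers":0,"dx":-2,"dy":40,"dz":0,"spin":0},
    {"fingers":0,"dx":0,"dy":0,"dz":0,"spin":0},
    {"fingers":0,"dx":0,"dy":0,"dz":20,"spin":0},
    {"fingers":0,"dx":0,"dy":0,"dz":0,"spin":0},
    {"fingers":0,"dx":0,"dy":0,"dz":0,"spin":0},
    {"fingers":0,"dx":0,"dy":0,"dz":0,"spin":0}
  ]
}}

```text
t: 46.95
position: [0.5795, 0.2035, 0.1433]
tool_rot: [-0.148, 0.989, -0.0, 0.0]
force: [0.1, -0.2, -0.3]
width: 0.0154
grip_force: 58.9
```

Run:
```python
from h import *
go((.5798,.2042,.122),(.5798,.2042,.088))
p,d=env.read_camera("scene"); u,v=pix("scene",np.array([.58,.2046,.1])); print(u,v,"tip expected",pix("scene",np.array([.58,.2046,.109])), "hole",pix("scene",np.array([.58,.2046,.084])));u,v=int(u),int(v)
cv2.imwrite("pics/c7.png",cv2.resize(p[v-30:v+30,u-40:u+40,::-1],None,fx=10,fy=10))
```

```text
t 46.95 pos [0.5795 0.2035 0.1433] q6 0.04 yaw y 107.0 tilt [-0. -0. -1.]
(0.5798, 0.2042, 0.122) dx dy dz [-0.5  0.6 21.3]
(0.5798, 0.2042, 0.088) dx dy dz [ 0.  0. 34.]
337.41234660055864 177.7545118119937 tip expected (np.float64(337.97600959700287), np.float64(175.00571819851592)) hole (np.float64(336.4265902656918), np.float64(182.56093544278121))
```

View pics/c7.png

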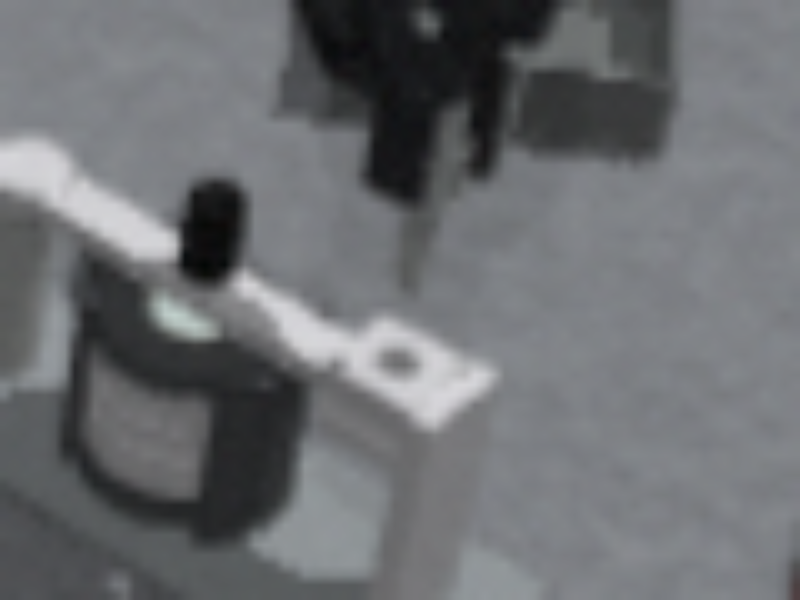

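The pin is held nearly upright. Its tip at (408,290) is almost over the hole at (400,360), about 1 mm off to the left. I'll correct that and lower gently.

Call:
{"method": "drive_tool", "body": {
  "commands": [
    {"fingers":0,"dx":-0.5,"dy":1,"dz":10,"spin":0},
    {"fingers":0,"dx":0,"dy":0,"dz":8,"spin":0},
    {"fingers":0,"dx":0,"dy":0,"dz":4,"spin":0},
    {"fingers":0,"dx":0,"dy":0,"dz":4,"spin":0},
    {"fingers":0,"dx":0,"dy":0,"dz":0,"spin":0},
    {"fingers":0,"dx":0,"dy":0,"dz":0,"spin":0}
  ]
}}

```text
t: 47.6
position: [0.5792, 0.2051, 0.1167]
tool_rot: [-0.149, 0.989, -0.0, -0.0]
force: [-1.1, -0.9, -0.4]
width: 0.0153
grip_force: 58.9
```

Run:
```python
from h import *
go((.5798,.2042,.122),(.5798,.2042,.088)); print(env.sense()["force"])
p,d=env.read_camera("scene"); u,v=pix("scene",np.array([.58,.2046,.1]));u,v=int(u),int(v)
cv2.imwrite("pics/c8.png",cv2.resize(p[v-30:v+30,u-40:u+40,::-1],None,fx=10,fy=10))
```

```text
t 47.6 pos [0.5792 0.2051 0.1167] q6 0.04 yaw y 107.1 tilt [ 0. -0. -1.]
(0.5798, 0.2042, 0.122) dx dy dz [-0.3 -1.1 -5.3]
(0.5798, 0.2042, 0.088) dx dy dz [-0.  0. 34.]
[-1.11832675 -0.88969126 -0.38584749]
```

View pics/c8.png

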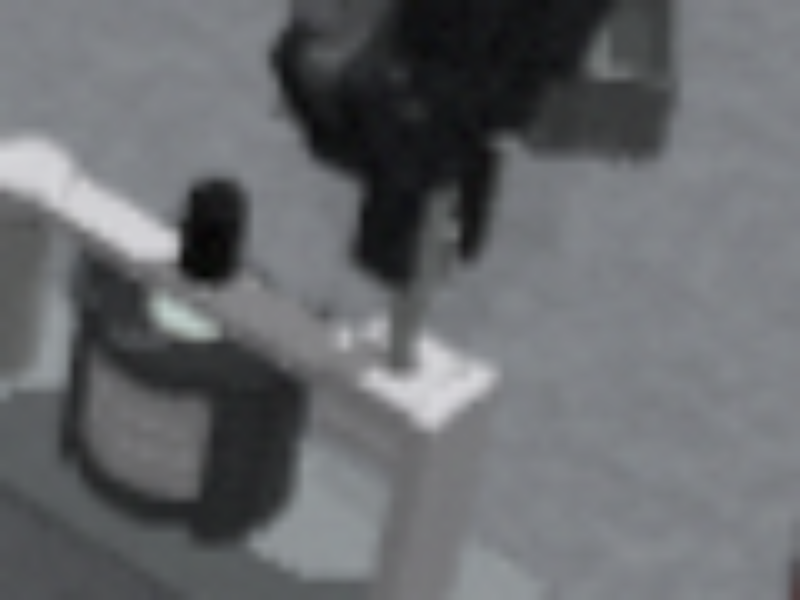

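The tip is in the hole at (402,365) with no contact force. I'll keep going down.

Call:
{"method": "drive_tool", "body": {
  "commands": [
    {"fingers":0,"dx":0,"dy":-0.5,"dz":4,"spin":0},
    {"fingers":0,"dx":0,"dy":0,"dz":4,"spin":0},
    {"fingers":0,"dx":0,"dy":0,"dz":3,"spin":0},
    {"fingers":0,"dx":0,"dy":0,"dz":0,"spin":0},
    {"fingers":0,"dx":0,"dy":0,"dz":0,"spin":0}
  ]
}}

```text
t: 48.15
position: [0.5793, 0.2047, 0.1057]
tool_rot: [-0.149, 0.989, -0.0, -0.0]
force: [0.7, -0.5, -0.6]
width: 0.0152
grip_force: 58.9
```

Call:
{"method": "drive_tool", "body": {
  "commands": [
    {"fingers":0,"dx":0,"dy":0,"dz":4,"spin":0},
    {"fingers":0,"dx":0,"dy":0,"dz":4,"spin":0},
    {"fingers":0,"dx":0,"dy":0,"dz":4,"spin":0},
    {"fingers":0,"dx":0,"dy":0,"dz":3,"spin":0},
    {"fingers":0,"dx":0,"dy":0,"dz":0,"spin":0},
    {"fingers":0,"dx":0,"dy":0,"dz":0,"spin":0}
  ]
}}

```text
t: 48.75
position: [0.5794, 0.2046, 0.0907]
tool_rot: [-0.149, 0.989, -0.0, -0.0]
force: [-0.9, 0.2, -0.5]
width: 0.015
grip_force: 58.9
```

Call:
{"method": "drive_tool", "body": {
  "commands": [
    {"fingers":0,"dx":0,"dy":0,"dz":2,"spin":0},
    {"fingers":0,"dx":0,"dy":0,"dz":1,"spin":0},
    {"fingers":0,"dx":0,"dy":0,"dz":0.5,"spin":0},
    {"fingers":0,"dx":0,"dy":0,"dz":0,"spin":0},
    {"fingers":0,"dx":0,"dy":0,"dz":0,"spin":0}
  ]
}}

```text
t: 49.25
position: [0.5794, 0.2047, 0.0873]
tool_rot: [-0.149, 0.989, -0.0, 0.0]
force: [0.5, 0.8, -0.1]
width: 0.0151
grip_force: 58.9
```

Now I release with a partial opening, lift away and check.

Call:
{"method": "drive_tool", "body": {
  "commands": [
    {"fingers":0.5,"dx":0,"dy":0,"dz":0,"spin":0},
    {"fingers":0.5,"dx":0,"dy":0,"dz":0,"spin":0},
    {"fingers":0.5,"dx":0,"dy":0,"dz":0,"spin":0},
    {"fingers":0.5,"dx":0,"dy":0,"dz":0,"spin":0},
    {"fingers":0.5,"dx":0,"dy":0,"dz":-15,"spin":0},
    {"fingers":0.5,"dx":0,"dy":0,"dz":-30,"spin":0},
    {"fingers":0.5,"dx":0,"dy":0,"dz":-40,"spin":0},
    {"fingers":0.5,"dx":20,"dy":-40,"dz":0,"spin":0},
    {"fingers":0.5,"dx":20,"dy":-40,"dz":0,"spin":0},
    {"fingers":0.5,"dx":20,"dy":-40,"dz":0,"spin":0},
    {"fingers":0.5,"dx":20,"dy":-40,"dz":0,"spin":0},
    {"fingers":0.5,"dx":0,"dy":0,"dz":0,"spin":0},
    {"fingers":0.5,"dx":0,"dy":0,"dz":0,"spin":0},
    {"fingers":0.5,"dx":0,"dy":0,"dz":0,"spin":0}
  ]
}}

```text
t: 50.65
position: [0.5503, 0.029, 0.1724]
tool_rot: [-0.149, 0.989, 0.0, 0.0]
force: [-0.3, 1.0, 1.1]
width: 0.0425
grip_force: 0.0
```

Run:
```python
from h import *
D=[env.read_camera("top") for _ in range(3)]; W=cloud("top",np.median([d for _,d in D],0)); keeper(W); annulus(W)
m=(np.hypot(W[...,0]-.58,W[...,1]-.2046)<.012)&(W[...,2]>.09); print("head",m.sum(),W[m].mean(0).round(4),np.median(W[m][:,2]))
p,d=env.read_camera("scene"); u,v=pix("scene",np.array([.55,.2,.08]));u,v=int(u),int(v)
cv2.imwrite("pics/c9.png",cv2.resize(p[v-37:v+37,u-50:u+50,::-1],None,fx=8,fy=8))
```

```text
knob [0.5225 0.1866 0.1025] angle -0.3 r 0.0595 28
bar [0.5579 0.1974 0.0774] angle -0.2 r 0.0966 28
ring side 1 x [0.0631 0.0695 0.0769] ring side 1 y [0.0626 0.0644 0.065 ] ring side -1 x [0.0643 0.0656 0.0762] ring side -1 y [0.0633 0.0644 0.065 ] 
head 37 [0.5796 0.2036 0.0993] 0.09951026238958767
```

View pics/c9.png

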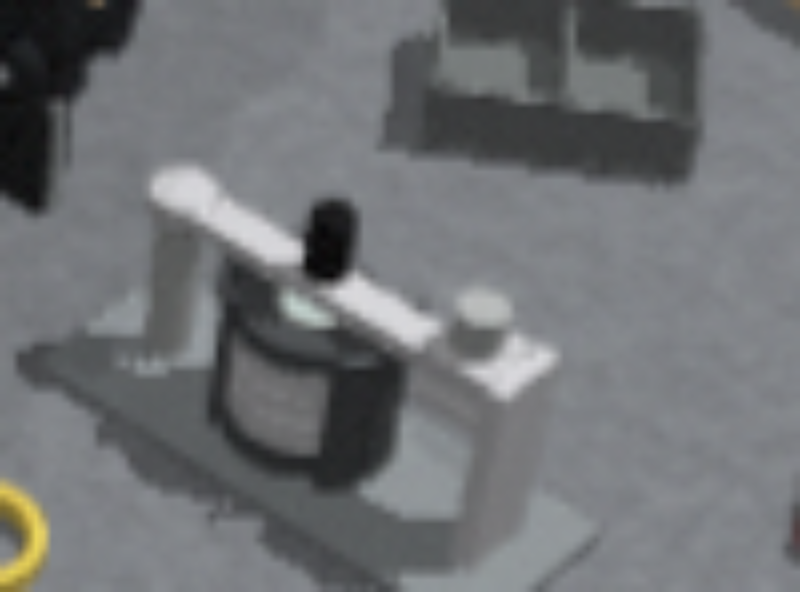

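The pin head (483,320) sits on the fork with its top at 99.5 mm (100 expected). The keeper is shut, the stack is flat and the robot is clear, so I'm handing in.

```bash
python3 -c "
from bench import env
print(env.job_done())"
```

```text
the job is handed in; nothing more can be done
None
```

The magnifier is reassembled and handed in: all five parts are stacked flat in order, the keeper is shut, and the pin's head sits on the fork; the hand-in gave no verdict, so this rests on the final camera measurements.

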